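# Square a moulding plate up in its locating board and check its temperature

## Task

Without lifting it, push the aluminium moulding plate over the blue board until it lies fully against both steel dowels and fully against the dark end stop. Then pick up the yellow infrared thermometer and hold it steady and level, its lens about 10 cm straight above the black spot in the middle of the plate, for two seconds. Lay it back flat in the middle of its black mat without dropping it; the plate must still be fully home, and the other things on the table must be left alone.

Things in the scene. Friction and masses are not known exactly. Their poses are not given: they have to be found in the camera images.
- jig: Blue locating board, fixed, 230 (its x) x 300 (its y) x 12 mm; origin at the centre of its underside, z up; yaw within 0.25 rad. Two dowels stand on its far (+x) side, a dark end stop on its left (+y) side. With the plate fully home, the plate's origin is at x = +13, y = +20, z = +12 mm of the board, axes parallel.
- dowel_right (a point): Top centre of the right steel dowel (14 mm in diameter, 30 mm high above the board), at x = +80, y = -45 mm of the board. The plate's far edge meets both dowels at x = +73 mm of the board.
- dowel_left (a point): Top centre of the left steel dowel (same size), at x = +80, y = +45 mm of the board.
- stop_face (a point): Middle of the end stop's working face, which looks to -y, at x = +8, y = +105 mm of the board. The stop is a dark steel block 70 (x) x 22 (y) mm, 22 mm high above the board.
- plate: Aluminium moulding plate, loose on the board, 0.3 to 0.65 kg: 120 (its x) x 170 (its y) x 18 mm high, square solid edges, six dark shallow pockets on top; origin at the centre of its underside. Its +x long edge faces the dowels, its +y end the stop. It starts askew by up to 0.22 rad, 25 to 45 mm short of home along the board's x, 20 to 50 mm along y. It stays where it is left.
- plate_far_right (a point): Point on the plate's long +x edge that faces the dowels, at x = +60, y = -65 mm of the plate, at half its height.
- plate_far_left (a point): Point on the plate's long +x edge that faces the dowels, at x = +60, y = +65 mm of the plate, at half its height.
- plate_left_end (a point): Middle of the plate's +y end that faces the stop, at y = +85 mm of the plate, at half its height.
- plate_spot (a point): Centre of the black round target spot, 28 mm in diameter, in the middle of the plate's top, 18 mm above the plate's underside.
- mat: Black rubber mat, fixed to the table, 200 (its x) x 100 (its y) x 4 mm, where the thermometer lies; origin at the centre of its underside. It lies either right or left of the board.
- ir_thermometer: Loose infrared thermometer, 0.13 kg, flat on its mat: yellow handle from x = -75 to +35 mm, 26 wide (y) x 26 mm high; grey round head, 40 mm in diameter and high, at x = +48 mm. Both stand on the underside, where the origin is (z up). It balances near x = +7 mm; grip the handle across its width near x = -10 to +10 mm. The lens, under the head, looks down (-z).
- ir_lens (a point): The thermometer's lens: centre of the underside of the grey head, at x = +48, y = 0, z = 0 mm of the thermometer.
- ir_aim (a point): The point at which the thermometer measures: 100 mm straight out from the lens, at x = +48, y = 0, z = -100 mm of the thermometer (no solid thing).
- tape_roll: Roll of masking tape lying flat, 98 x 96 x 25 mm; bystander on the side of the board where the mat is not. Origin at the centre of its underside.
- pastry_brush: Pastry brush with a wooden handle, 46 x 186 x 17 mm; bystander, to the far right. Origin at the centre of its underside.
- bench_scraper: Steel bench scraper with a black bar handle, 100 x 152 x 24 mm; bystander, to the far left. Origin at the centre of its underside.
- ring_cutter: Round steel cutter, 64 mm in diameter, 35 mm high; bystander, behind the board. Origin at the centre of its underside.

How it is judged:
On the way, in this order (a step that is already met when the one before it is completed fails the run):
1. the plate lies against both dowels and the end stop, flat on the board (x of each of plate_far_right, plate_far_left in the frame of jig above 0.0705 m and y of plate_left_end in the frame of jig above 0.1025 m and z of plate in the frame of jig below 0.0145 m), for 0.3 s.
2. with the plate home, the thermometer is held steady over the black spot: its measuring point, 100 mm out from the lens, within 30 mm of the spot, tilted less than 0.3 rad, for one second (all of step 1 and distance between ir_aim and plate_spot below 0.03 m and angle between ir_thermometer's own z axis and vertical below 0.3 rad and linear speed of ir_thermometer below 0.04 m/s), for 1 s.
At the end, for the whole second after the job is handed in: The plate lies flat on the board and at rest, with its far edge within 2.5 mm of both dowels (at the two edge points) and its end within 2.5 mm of the stop; the thermometer lies flat (within 0.1 rad) and at rest on its mat, its origin within 35 mm of the mat's centre, either way round (all of step 1 and linear speed of each of plate, ir_thermometer below 0.01 m/s and horizontal distance between ir_thermometer and mat below 0.035 m and z of ir_thermometer in the frame of mat below 0.008 m and angle between ir_thermometer's own z axis and vertical below 0.1 rad); the robot touches nothing.
It fails at once if the plate is lifted more than 8 mm off the board or tipped more than 0.12 rad (z of plate in the frame of jig above 0.02 m or angle between plate's own z axis and vertical above 0.12 rad).
It fails at once if the thermometer is dropped (falls free, untouched by the robot, faster than 0.3 m/s) (contact force between ir_thermometer and the arm below 0.02 N and contact force between ir_thermometer and the fingers below 0.02 N and height (world z) of ir_thermometer above 0.012 m and linear speed of ir_thermometer above 0.3 m/s).
It fails at once if a bystander (tape roll, brush, scraper or cutter) is moved more than 30 mm (distance of any of tape_roll, pastry_brush, bench_scraper, ring_cutter from where it was at the start of the episode above 0.03 m).
It also fails if it takes over 72 s, if anything falls off the work surface, if the arm or the gripper's body presses on something with over 40 N, if the wrist force passes 120 N, or if a joint passes its speed limit or range.

## Robot

A 6-joint arm with a two-finger parallel gripper is mounted at the origin on a cart in front of the work surface, level with it; the furniture and walls round the work are solid. World frame = base frame: x ahead of the robot, y to its left, z up, the work surface at z = 0. Lengths are in m, angles in rad, forces in N, time in s.
With the tool pointing down it reaches from about 0.35 to 0.775 m from the base axis. Payload 5.5 kg.
Tool frame: the origin (TCP) lies on the centre line of the jaws, within the pads' length; the fingertips stand 8 mm ahead of it and the grasp point (between the pads) lies 11 mm behind it; z points along the fingers, y is the direction in which the jaws open and shut (so a half turn about z gives the same grasp; the last joint's range is limited). The gripper opens to 85 mm and grips with 20 to 120 N. Pads are 22 mm wide; open, the fingers measure 114 mm over their backs; the gripper's body (76 mm by 85 mm) begins 54 mm behind the grasp point. The pads swing forward as they close: fully open they stand 13 mm farther back than shut.
Start: joints at [1.031, 0.313, 0.046, 1.304, 0, 1.431], TCP at [0.224, 0.53, 0.202] pointing down, gripper open.
Joint ranges: [-2.76, 2.76], [-0.86, 1.69], [-1.03, 1.26], [-2.2, 2.34], [-1.47, 1.5], [-3.14, 3.14]. Speed limits (rad/s): [2.57, 2.57, 3.14, 3.14, 3.14, 3.14].

## Interface

Orientations are given as a unit quaternion [w, x, y, z].
In Python, from workcell import env gives the robot as it stands. The module is installed in compiled form; this text tells all that it offers.
- The arm moves only by the tool play_rows, never from a script. Its argument "steps" is a list of rows, each an object with "claw": the closure in counts, from 0 (fully open) to 255 (shut); "dp": the shift along the tool's x, y, z in m, a list of three; "angular": the turn, a rotation vector about the tool's x, y, z in degrees, a list of three. In form: [{"claw": claw, "dp": [dx, dy, dz], "angular": [wx, wy, wz]}, ...]. A call has exactly 8 rows; each row shifts and turns the commanded pose from where the row before left it, along the tool's axes as they then stand; what a row does not reach is not made up. A row lasts 1/12 s, in which the tool goes at most 41.7 mm and 7.16 degrees, less where a joint would pass 70% of its speed; a pose out of reach is approached as far as the arm can. A call is refused whole if a number of a shift passes 0.0417 or a number of a turn 7.16, either way. A call with a gripper value outside its range is refused whole. The fingers move at their own pace and stop on an object; "force" is the grip in N (left out, the last holds). Time passes only in rows, so rows that do not move let the fingers close, or fill a call up. It gives the time, the measured TCP pose, the force and the opening at its end, in the units of the state.
- env.get_state(): the state, without advancing time (a new reading comes with each control period).
- env.read_camera(name): name is "scene" or "side" or "wrist"; returns (picture, depth): 400x640x3 uint8, red, green, blue; 400x640 float32, m along the optical axis (not along the pixel's ray), 0 where there is no reading.
- env.calibration(name): a dict with "fx", "fy", "cx", "cy" (pixels), "world_from_camera" (4x4, takes a point from camera to world coordinates); the wrist camera has in their place "hand_eye" (4x4, takes a point from camera to tool coordinates, whose origin is the TCP and whose axes are the flange's). Camera axes: x right, y down, z forward; pixel columns grow to the right and rows downward; lengths in m; the calibration is good to about 2 mm. The wrist camera is an equidistant fisheye: a pixel r from the principal point sees the ray r / f radians off the axis. A picture is of the moment at which its call begins: read the wrist's pose just before it. calibration takes no time and is no camera call.
- env.hand_in(): hands the job in, once; it reports no verdict.
The state is a dict: "clock": time; "joint_pos": joint angles; "qvel": joint speeds; "tau": joint torques, N m; "tcp_pos": TCP position; "orientation": TCP orientation; "wrist_force": force on the tool from outside, world axes, zero at the start; "ft_torque": the same for the moment, N m; "finger_gap": finger opening in m.
Only numpy, scipy, OpenCV 4.12 (cv2) and the standard library are available. Lean on these libraries where they do the work, as an engineer would, in place of code of your own. Each camera call takes 0.05 s, during which the arm holds its last target. There are 200 camera calls.

## Working session

There is one attempt and no reset: what is moved stays moved. The work goes in short steps, Python scripts to look and compute and a tool call to move; the robot and the scene stay as the last step left them, time stands still between calls to the robot, and variables do not carry over. Pictures are saved under pics/ and viewed, about 8 in all and at most 12, crops included, and the job is handed in when it is done.

Besides the shell and the picture viewer there is one more tool, called after ">>>" by a JSON object that holds its "method" and its "body", one argument or row to a line. play_rows: Moves the arm, as the interface text tells. Its arguments: {"type":"object","properties":{"steps":{"type":"array","items":{"type":"object","properties":{"claw":{"type":"number"},"dp":{"type":"array","items":{"type":"number"}},"angular":{"type":"array","items":{"type":"number"}}}}},"force":{"type":"number"}},"required":["steps"]}

```bash
mkdir -p pics
cat > h.py <<'E'
from workcell import env
import numpy as np, cv2
from scipy.spatial.transform import Rotation as R
def ray2plane(cal,uv,z):
    T=np.array(cal["world_from_camera"]); uv=np.atleast_2d(np.array(uv,float))
    d=np.c_[(uv[:,0]-cal["cx"])/cal["fx"],(uv[:,1]-cal["cy"])/cal["fy"],np.ones(len(uv))]@T[:3,:3].T
    o=T[:3,3]; return o+d*((z-o[2])/d[:,2])[:,None]
def cloud(cal,dep):
    T=np.array(cal["world_from_camera"]); v,u=np.mgrid[:400,:640]
    p=np.stack([(u-cal["cx"])/cal["fx"]*dep,(v-cal["cy"])/cal["fy"]*dep,dep],-1)
    return p@T[:3,:3].T+T[:3,3]
def save(n,im,f=1): cv2.imwrite("pics/"+n+".png",cv2.cvtColor(im,cv2.COLOR_RGB2BGR))
E
python3 - <<'E'
from h import *
s=env.get_state(); print({k:np.round(v,3).tolist() for k,v in s.items()})
for n in("scene","side"):
    im,d=env.read_camera(n); save(n+"0",im); np.savez(""+n+"0.npz",im=im,d=d)
    c=env.calibration(n); print(n,{k:np.round(v,3).tolist() for k,v in c.items()})
c=env.calibration("wrist");print({k:np.round(v,3).tolist() for k,v in c.items()})
E
```

```text
{'clock': 0.0, 'joint_pos': [1.031, 0.314, 0.045, 1.304, 0.0, 1.431], 'qvel': [-0.0, -0.0, 0.001, 0.0, -0.0, -0.001], 'tau': [0.0, -48.063, 29.853, 0.02, -0.0, -0.0], 'tcp_pos': [0.224, 0.529, 0.201], 'orientation': [-0.0, 0.199, 0.98, -0.001], 'wrist_force': [-0.191, 0.41, -0.661], 'ft_torque': [0.032, -0.035, -0.048], 'finger_gap': 0.085}
scene {'fx': 420.222, 'fy': 420.222, 'cx': 316.456, 'cy': 193.27, 'world_from_camera': [[0.882, -0.247, 0.401, 0.203], [-0.471, -0.466, 0.749, -0.822], [0.002, -0.849, -0.528, 0.599], [0.0, 0.0, 0.0, 1.0]]}
side {'fx': 468.262, 'fy': 468.262, 'cx': 318.251, 'cy': 201.676, 'world_from_camera': [[0.99, -0.033, 0.135, 0.433], [-0.137, -0.396, 0.908, -1.164], [0.024, -0.918, -0.397, 0.531], [0.0, 0.0, 0.0, 1.0]]}
{'fx': 309.707, 'fy': 309.707, 'cx': 321.26, 'cy': 198.884, 'hand_eye': [[-0.001, -0.965, -0.262, 0.065], [1.0, -0.001, 0.0, 0.001], [-0.0, -0.262, 0.965, -0.173], [0.0, 0.0, 0.0, 1.0]]}
```

View pics/scene0.png

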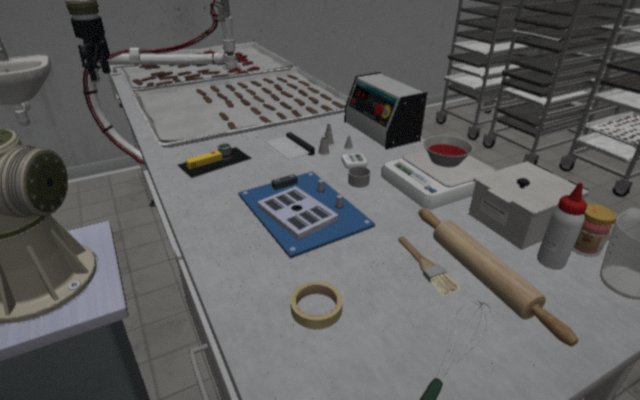

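View pics/side0.png

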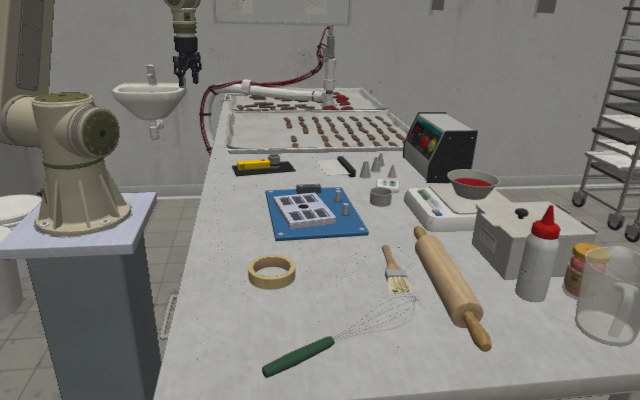

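The scene view shows the blue board at about (305,210), the plate on it at (297,208), and the thermometer on its mat at (213,158). The tape roll is at (317,303) and the cutter at (359,176). Next I measure the board, plate, mat and thermometer.

```bash
cat > m.py <<'E'
from h import *
for n in("scene","side"):
    z=np.load(n+"0.npz"); im,d=z["im"],z["d"]; c=env.calibration(n)
    P=cloud(c,d); hsv=cv2.cvtColor(im,cv2.COLOR_RGB2HSV)
    X,Y,Z=P[...,0],P[...,1],P[...,2]
    blue=cv2.inRange(hsv,(100,110,40),(118,255,255))
    n_,lab,st,ce=cv2.connectedComponentsWithStats(blue); k=1+np.argmax(st[1:,4])
    cnt=max(cv2.findContours((lab==k).astype(np.uint8),0,1)[0],key=cv2.contourArea)
    hull=cv2.convexHull(cnt)[:,0]
    W=ray2plane(c,hull,0.012)[:,:2]; r=cv2.minAreaRect((W*1000).astype(np.float32)); print(n,"board",r)
    poly=np.zeros((400,640),np.uint8); cv2.fillConvexPoly(poly,hull,1)
    light=((hsv[...,1]<90)&(hsv[...,2]>110)&(poly>0)).astype(np.uint8)
    n_,lab,st,ce=cv2.connectedComponentsWithStats(light); k=1+np.argmax(st[1:,4])
    h2=cv2.convexHull(np.argwhere(lab==k)[:,::-1].astype(np.int32))[:,0]
    W=ray2plane(c,h2,0.030)[:,:2]; print("plate",cv2.minAreaRect((W*1000).astype(np.float32)))
    yel=cv2.inRange(hsv,(22,150,80),(34,255,255)); n_,lab,st,ce=cv2.connectedComponentsWithStats(yel)
    k=1+np.argmax(st[1:,4]); m=lab==k; print("yel px",st[k])
    h3=cv2.convexHull(np.argwhere(m)[:,::-1].astype(np.int32))[:,0]
    print("handle",cv2.minAreaRect((ray2plane(c,h3,0.024)[:,:2]*1000).astype(np.float32)))
    t=m&(Z>.026); print("topcloud",t.sum(),P[t].mean(0) if t.any() else 0)
    x0,y0,w,h,_=st[k]; dk=np.zeros_like(blue); dk[y0-25:y0+40,x0-40:x0+80]=1
    dk=((dk>0)&(hsv[...,2]<45)).astype(np.uint8); n_,lab,st,ce=cv2.connectedComponentsWithStats(dk); k=1+np.argmax(st[1:,4])
    h4=cv2.convexHull(np.argwhere(lab==k)[:,::-1].astype(np.int32))[:,0]
    print("mat",cv2.minAreaRect((ray2plane(c,h4,0.004)[:,:2]*1000).astype(np.float32)))
    # dowels / stop: points raised above board
    b=(poly>0)&(Z>.037)&(Z<.06); n_,lab,st,ce=cv2.connectedComponentsWithStats(b.astype(np.uint8))
    for i in range(1,n_):
        if st[i,4]>3: print("raised",st[i,4],P[lab==i].mean(0).round(3))
E
python3 m.py
```

```text
scene board ((584.5347900390625, -33.549072265625), (227.5679931640625, 299.87408447265625), 2.7466061115264893)
plate ((561.1636962890625, -49.80077362060547), (121.88712310791016, 175.3901824951172), 10.982152938842773)
yel px [187 151  35  16 239]
handle ((435.8175354003906, 324.7518310546875), (108.32263946533203, 52.31450271606445), 6.070559024810791)
topcloud 118 [0.43045022 0.3167712  0.0338288 ]
mat ((466.81121826171875, 331.3930358886719), (192.92771911621094, 89.80631256103516), 10.514843940734863)
raised 17 [0.664 0.018 0.041]
raised 19 [ 0.668 -0.071  0.041]
side board ((586.1021728515625, -33.34111022949219), (227.6510772705078, 312.6087341308594), 2.539520740509033)
plate ((560.9500122070312, -60.13340759277344), (124.32069396972656, 205.69009399414062), 10.246915817260742)
yel px [238 159  32  11 268]
handle ((435.543212890625, 325.05194091796875), (112.93714141845703, 87.8520736694336), 7.5594987869262695)
topcloud 118 [0.43322528 0.30096382 0.0394496 ]
mat ((466.3669128417969, 333.1427917480469), (194.99436950683594, 86.71990203857422), 10.390575408935547)
raised 18 [0.664 0.019 0.042]
raised 19 [ 0.669 -0.071  0.042]
```

>>> {"method": "play_rows", "body": {
  "steps": [
    {"claw": 0, "dp": [0, 0, -0.01], "angular": [0, 0, -6.5]},
    {"claw": 0, "dp": [0, 0, -0.01], "angular": [0, 0, -6.5]},
    {"claw": 0, "dp": [0, 0, -0.01], "angular": [0, 0, -6.5]},
    {"claw": 0, "dp": [0, 0, -0.01], "angular": [0, 0, -6.5]},
    {"claw": 0, "dp": [-0.018, -0.04, 0], "angular": [0, 0, 0]},
    {"claw": 0, "dp": [-0.018, -0.04, 0], "angular": [0, 0, 0]},
    {"claw": 0, "dp": [-0.018, -0.04, 0], "angular": [0, 0, 0]},
    {"claw": 0, "dp": [-0.018, -0.04, 0], "angular": [0, 0, 0]}
  ]
}}

```text
clock: 0.77
tcp_pos: [0.3004, 0.3801, 0.2413]
orientation: [-0.0, -0.028, 1.0, -0.0]
wrist_force: [-0.2, -0.1, -0.2]
finger_gap: 0.0854
```

>>> {"method": "play_rows", "body": {
  "steps": [
    {"claw": 0, "dp": [-0.018, -0.04, 0], "angular": [0, 0, 0]},
    {"claw": 0, "dp": [-0.018, -0.04, 0], "angular": [0, 0, 0]},
    {"claw": 0, "dp": [-0.018, -0.04, 0], "angular": [0, 0, 0]},
    {"claw": 0, "dp": [-0.018, -0.04, 0], "angular": [0, 0, 0]},
    {"claw": 0, "dp": [-0.018, -0.04, 0], "angular": [0, 0, 0]},
    {"claw": 0, "dp": [-0.018, -0.04, 0], "angular": [0, 0, 0]},
    {"claw": 0, "dp": [-0.018, -0.04, 0], "angular": [0, 0, 0]},
    {"claw": 0, "dp": [-0.018, -0.04, 0], "angular": [0, 0, 0]}
  ]
}}

```text
clock: 1.43
tcp_pos: [0.4535, 0.0834, 0.2417]
orientation: [-0.0, -0.027, 1.0, 0.0]
wrist_force: [0.4, 0.4, 0.2]
finger_gap: 0.0852
```

>>> {"method": "play_rows", "body": {
  "steps": [
    {"claw": 0, "dp": [-0.016, -0.035, 0], "angular": [0, 0, 0]},
    {"claw": 0, "dp": [-0.016, -0.035, 0], "angular": [0, 0, 0]},
    {"claw": 0, "dp": [-0.016, -0.035, 0], "angular": [0, 0, 0]},
    {"claw": 0, "dp": [0, 0, 0], "angular": [0, 0, 0]},
    {"claw": 0, "dp": [0, 0, 0], "angular": [0, 0, 0]},
    {"claw": 0, "dp": [0, 0, 0], "angular": [0, 0, 0]},
    {"claw": 0, "dp": [0, 0, 0], "angular": [0, 0, 0]},
    {"claw": 0, "dp": [0, 0, 0], "angular": [0, 0, 0]}
  ]
}}

```text
clock: 2.1
tcp_pos: [0.5063, -0.0155, 0.2419]
orientation: [-0.0, -0.028, 1.0, 0.0]
wrist_force: [0.3, 0.5, 0.6]
finger_gap: 0.0855
```

```bash
cat >> h.py <<'E'
def wrist():
    s=env.get_state(); im,d=env.read_camera("wrist"); c=env.calibration("wrist")
    q=s["orientation"]; M=np.eye(4); M[:3,:3]=R.from_quat([q[1],q[2],q[3],q[0]]).as_matrix(); M[:3,3]=s["tcp_pos"]
    return im,d,c,M@np.array(c["hand_eye"]),s
def fish2plane(c,T,uv,z):
    uv=np.atleast_2d(np.array(uv,float)); x=uv[:,0]-c["cx"]; y=uv[:,1]-c["cy"]; r=np.hypot(x,y)+1e-9; t=r/c["fx"]
    d=np.c_[x/r*np.sin(t),y/r*np.sin(t),np.cos(t)]@T[:3,:3].T; o=T[:3,3]
    return o+d*((z-o[2])/d[:,2])[:,None]
def project(c,T,p):
    q=(np.atleast_2d(p)-T[:3,3])@T[:3,:3]; rr=np.hypot(q[:,0],q[:,1]); t=np.arctan2(rr,q[:,2])*c["fx"]
    return np.c_[c["cx"]+q[:,0]/rr*t,c["cy"]+q[:,1]/rr*t]
E
python3 - <<'E'
from h import *
im,d,c,T,s=wrist(); save("w1",im); np.savez("w1.npz",im=im,d=d,T=T)
print(s["tcp_pos"],s["orientation"],s["joint_pos"])
E
```

```text
[ 0.50631013 -0.01549261  0.24193239] [-3.56470821e-05 -2.79682343e-02  9.99608802e-01  1.37025247e-04] [-1.89351799e-01  1.70978760e-01 -4.15000778e-02  1.35844620e+00
  2.52232043e-04 -2.45295579e-01]
```

View pics/w1.png

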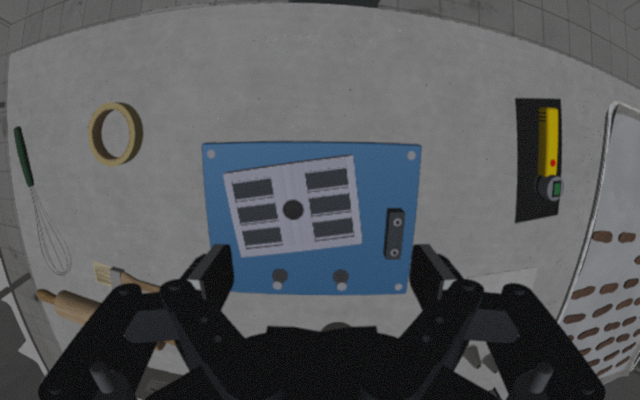

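The wrist view shows the plate's corners at about (223,173), (353,155), (361,243) and (240,257). The dowels are at (280,278) and (341,278), the stop at (395,233), the spot at (293,210), and the thermometer at (549,150) with its head at (551,188).

```bash
cat > w.py <<'E'
from h import *
import sys
def boundary(mask):
    cnt=max(cv2.findContours(mask.astype(np.uint8),0,1)[0],key=cv2.contourArea); return cv2.convexHull(cnt)[:,0], cnt[:,0]
def rect(W):
    r=cv2.minAreaRect((W[:,:2]*1000).astype(np.float32)); return [np.round(v,1) for v in r]
def measure(im,c,T):
    hsv=cv2.cvtColor(im,cv2.COLOR_RGB2HSV)
    blue=cv2.morphologyEx(cv2.inRange(hsv,(95,110,40),(120,255,255)),cv2.MORPH_OPEN,np.ones((3,3)))
    h,_=boundary(blue); print("board",rect(fish2plane(c,T,h,.012)))
    poly=np.zeros(blue.shape,np.uint8); cv2.fillConvexPoly(poly,h,1)
    li=((hsv[...,1]<80)&(hsv[...,2]>95)&(poly>0)).astype(np.uint8)
    li=cv2.morphologyEx(li,cv2.MORPH_OPEN,np.ones((3,3)))
    h,_=boundary(li); W=fish2plane(c,T,h,.030); print("plate",rect(W))
    n,lab,st,ce=cv2.connectedComponentsWithStats(((hsv[...,2]<75)&(poly>0)).astype(np.uint8))
    for i in range(1,n):
        if st[i,4]>40: print("dark",st[i],ce[i].round(1),"z30:",fish2plane(c,T,ce[i],.030)[0,:2].round(4),"z42:",fish2plane(c,T,ce[i],.042)[0,:2].round(4))
    y=cv2.inRange(hsv,(22,150,80),(34,255,255)); h,cn=boundary(y)
    print("handle",rect(fish2plane(c,T,h,.028)),h.min(0),h.max(0))
if __name__=="__main__":
    z=np.load("w1.npz"); c=env.calibration("wrist"); T=z["T"]; measure(z["im"],c,T)
    print("dowels",fish2plane(c,T,[[280,273],[341,273]],.042).round(4)[:,:2].tolist(), "px?")
    print("head",fish2plane(c,T,[[551,188]],.04).round(4))
    print("mat",rect(fish2plane(c,T,[[516,98],[561,99],[566,214],[516,222]],.004)))
    # board frame check
    pj=np.array([.585,-.0335]);a=.048;M=np.array([[np.cos(a),-np.sin(a)],[np.sin(a),np.cos(a)]])
    for p in [(.08,-.045,.042),(.08,.045,.042),(.008,.105,.034),(.115,.15,.012),(-.115,.15,.012),(-.115,-.15,.012)]:
        q=M@np.array(p[:2])+pj; print(p,project(c,T,[[*q,p[2]]]).round(1))
E
python3 w.py
```

```text
board [array([587.7, -25.7]), array([226.7, 297.5]), np.float64(2.5)]
plate [array([561.5, -48.9]), array([121. , 170.9]), np.float64(10.9)]
dark [306 169  42  20 607] [326.3 178.6] z30: [ 0.5187 -0.0079] z42: [ 0.5163 -0.0082]
dark [233 179  40  20 553] [252.6 188.6] z30: [ 0.5366 -0.1024] z42: [ 0.5336 -0.0998]
dark [310 194  40  19 571] [329.6 203.5] z30: [ 0.5511 -0.0016] z42: [ 0.5477 -0.0022]
dark [283 200  20  19 297] [292.7 209.2] z30: [ 0.5615 -0.0491] z42: [ 0.5578 -0.0482]
dark [238 204  39  18 520] [257.  212.8] z30: [ 0.5693 -0.0966] z42: [ 0.5653 -0.0942]
dark [383 208  22  51 764] [393.1 232.4] z30: [0.5873 0.0872] z42: [0.5827 0.0839]
dark [313 219  40  18 525] [332.7 227.3] z30: [0.5837 0.0045] z42: [0.5792 0.0037]
dark [243 228  38  17 482] [261.9 235.8] z30: [ 0.6017 -0.0901] z42: [ 0.5967 -0.0879]
dark [212 244  22  45 523] [225.  261.4] z30: [ 0.6457 -0.1452] z42: [ 0.6393 -0.1413]
dark [272 269  15  14 158] [279.5 275.1] z30: [ 0.6608 -0.0658] z42: [ 0.6539 -0.0643]
dark [333 270  15  13 155] [340.1 276. ] z30: [0.6568 0.0201] z42: [0.6501 0.0188]
handle [array([436.4, 333.9]), array([106.5,  28.9]), np.float64(8.1)] [544 107] [558 176]
dowels [[0.6505, -0.0636], [0.6454, 0.0197]] px?
head [[0.5061 0.3375 0.04  ]]
mat [array([468.1, 348.6]), array([202.1, 120.5]), np.float64(10.6)]
(0.08, -0.045, 0.042) [[272.2 282.7]]
(0.08, 0.045, 0.042) [[336.8 283.7]]
(0.008, 0.105, 0.034) [[382.6 233.6]]
(0.115, 0.15, 0.012) [[402.4 291.5]]
(-0.115, 0.15, 0.012) [[416.9 140.8]]
(-0.115, -0.15, 0.012) [[195.6 140.6]]
```

Run:
```python
from h import *
z=np.load("w1.npz"); d=z["d"]; c=env.calibration("wrist"); H=np.array(c["hand_eye"])
v,u=np.mgrid[:400,:640]; x=u-c["cx"]; y=v-c["cy"]; r=np.hypot(x,y)+1e-9; t=r/c["fx"]
P=np.stack([x/r*np.tan(t)*d,y/r*np.tan(t)*d,d],-1)@H[:3,:3].T+H[:3,3]
m=(d>0.02)&(d<.23)&(t<1.3)
print(m.sum())
for s in(-1,1):
    q=P[m&(P[...,1]*s>.03)&(abs(P[...,1])<.07)&(P[...,2]>-.06)]; print(len(q),q[:,2].max() if len(q) else 0)
    for a in np.arange(-.06,.02,.01):
        k=q[(q[:,2]>=a)&(q[:,2]<a+.01)]
        if len(k): print(round(a,3),len(k),k.min(0).round(3),k.max(0).round(3))
```

```text
44386
742 -0.042906025497722045
-0.06 525 [-0.013 -0.056 -0.06 ] [ 0.011 -0.041 -0.05 ]
-0.05 217 [-0.012 -0.054 -0.05 ] [ 0.01  -0.042 -0.043]
731 -0.04259226604184618
-0.06 520 [-0.013  0.043 -0.06 ] [ 0.011  0.057 -0.05 ]
-0.05 211 [-0.012  0.043 -0.05 ] [ 0.01   0.054 -0.043]
```

>>> {"method": "play_rows", "body": {
  "steps": [
    {"claw": 255, "dp": [0, -0.035, 0], "angular": [0, 0, 0]},
    {"claw": 255, "dp": [0.02, 0, 0], "angular": [0, 0, 0]},
    {"claw": 255, "dp": [0.02, 0, 0], "angular": [0, 0, 0]},
    {"claw": 255, "dp": [0.025, 0, 0], "angular": [0, 0, 0]},
    {"claw": 255, "dp": [0, 0, 0], "angular": [0, 0, 0]},
    {"claw": 255, "dp": [0, 0, 0], "angular": [0, 0, 0]},
    {"claw": 255, "dp": [0, 0, 0], "angular": [0, 0, 0]},
    {"claw": 255, "dp": [0, 0, 0], "angular": [0, 0, 0]}
  ]
}}

```text
clock: 2.82
tcp_pos: [0.4447, -0.0549, 0.242]
orientation: [0.001, -0.028, 1.0, -0.0]
wrist_force: [-0.5, -0.4, -0.6]
finger_gap: 0.0002
```

Run:
```python
from h import *
im,d,c,T,s=wrist(); save("w2",im); print(s["tcp_pos"],s["finger_gap"]); H=np.array(c["hand_eye"])
v,u=np.mgrid[:400,:640]; x=u-c["cx"]; y=v-c["cy"]; r=np.hypot(x,y)+1e-9; t=r/c["fx"]
P=np.stack([x/r*np.tan(t)*d,y/r*np.tan(t)*d,d],-1)@H[:3,:3].T+H[:3,3]
m=(d>0.02)&(d<.23)&(t<1.3)&(P[...,2]>-.07)
q=P[m]
for a in np.arange(-.06,.04,.01):
        k=q[(q[:,2]>=a)&(q[:,2]<a+.01)]
        if len(k): print(round(a,3),len(k),k.min(0).round(3),k.max(0).round(3))
from w import measure; measure(im,c,T)
```

```text
[ 0.44471113 -0.05489706  0.24204734] 0.00015172532542853217
-0.06 650 [ 0.005 -0.013 -0.06 ] [ 0.011  0.014 -0.05 ]
-0.05 519 [ 0.005 -0.013 -0.05 ] [ 0.011  0.014 -0.04 ]
-0.04 197 [ 0.005 -0.012 -0.04 ] [ 0.01   0.013 -0.033]
board [array([548.3, -28.5]), array([149.4, 295.5]), np.float64(2.5)]
plate [array([559.3, -49.5]), array([116.9, 171.3]), np.float64(10.7)]
dark [255 202 122  17 254] [317.4 209.9] z30: [ 0.4994 -0.0565] z42: [ 0.4957 -0.0565]
dark [ 267  217  110   65 3920] [328.5 254.7] z30: [ 0.5629 -0.0381] z42: [ 0.5571 -0.0388]
dark [262 226  40  17 500] [281.6 234. ] z30: [ 0.5359 -0.1027] z42: [ 0.531  -0.1013]
dark [380 249  45  35 755] [408.  269.6] z30: [0.5829 0.0782] z42: [0.5766 0.074 ]
dark [239 273  23   4  54] [250.7 274.4] z30: [ 0.602  -0.1473] z42: [ 0.5951 -0.1446]
handle [array([436.3, 333.9]), array([106. ,  29.2]), np.float64(8.4)] [554 150] [569 214]
```

View pics/w2.png

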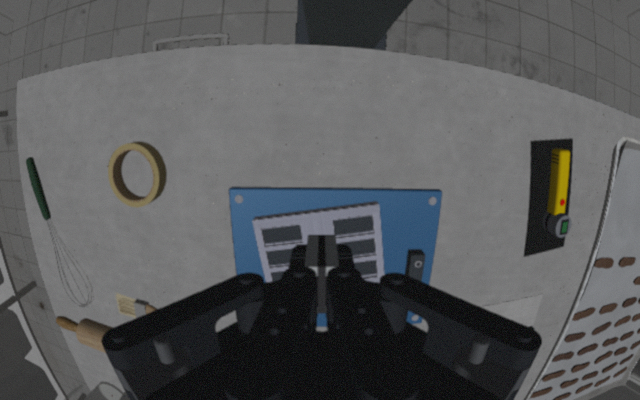

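The wrist view with the jaws closed shows the fingertips at about (321,236). The plate is partly hidden behind them, and the thermometer is at (560,185).

Run:
```python
from h import *
im,d,c,T,s=wrist(); H=np.array(c["hand_eye"])
v,u=np.mgrid[:400,:640]; x=u-c["cx"]; y=v-c["cy"]; r=np.hypot(x,y)+1e-9; t=r/c["fx"]
P=np.stack([x/r*np.tan(t)*d,y/r*np.tan(t)*d,d],-1)@H[:3,:3].T+H[:3,3]
for uu in(312,321,330,300):
  print(uu)
  for vv in range(226,300,6): print(vv,im[vv,uu],d[vv,uu].round(3),P[vv,uu].round(3))
# table check
for p in [(100,100),(330,480),(60,500)]:
  q=P[p]; W=T@np.linalg.inv(H)@np.r_[q,1]; print(p,W[:3].round(3))
```

```text
312
226 [122 123 137] 0.408 [-0.076 -0.012  0.212]
232 [124 125 138] 0.411 [-0.085 -0.012  0.212]
238 [48 46 49] 0.142 [ 0.01  -0.004 -0.04 ]
244 [48 50 50] 0.136 [ 0.01  -0.004 -0.047]
250 [47 47 48] 0.131 [ 0.01  -0.004 -0.052]
256 [48 49 48] 0.124 [ 0.01  -0.003 -0.059]
262 [49 50 47] 0.119 [ 0.01  -0.003 -0.064]
268 [117 121 123] 0.117 [ 0.009 -0.003 -0.067]
274 [12 15 19] 0.109 [ 0.011 -0.003 -0.075]
280 [ 9 11 19] 0.104 [ 0.011 -0.003 -0.079]
286 [25 21 24] 0.099 [ 0.011 -0.003 -0.084]
292 [18 20 23] 0.099 [ 0.01  -0.003 -0.085]
298 [24 27 31] 0.099 [ 0.007 -0.003 -0.085]
321
226 [122 123 137] 0.408 [-0.076  0.     0.212]
232 [120 123 135] 0.409 [-0.084  0.     0.21 ]
238 [9 9 9] 0.143 [ 0.01  0.   -0.04]
244 [13 11  9] 0.137 [ 0.01   0.    -0.046]
250 [9 9 9] 0.131 [ 0.01   0.    -0.052]
256 [29 26 24] 0.125 [ 0.01   0.    -0.058]
262 [17 11 16] 0.12 [ 0.01   0.    -0.063]
268 [42 45 45] 0.116 [ 0.009  0.    -0.067]
274 [46 46 48] 0.118 [ 0.006  0.    -0.067]
280 [51 47 52] 0.118 [ 0.004  0.    -0.067]
286 [47 48 51] 0.119 [ 0.001  0.    -0.067]
292 [47 47 49] 0.119 [-0.002  0
[... 613 characters left out ...]
8 [ 0.008  0.003 -0.087]
300
226 [ 98 101 106] 0.408 [-0.076 -0.028  0.212]
232 [68 69 75] 0.415 [-0.087 -0.028  0.217]
238 [51 52 59] 0.418 [-0.096 -0.028  0.217]
244 [86 87 93] 0.146 [ 0.006 -0.01  -0.037]
250 [16 16 22] 0.139 [ 0.006 -0.009 -0.044]
256 [12 15 20] 0.134 [ 0.006 -0.009 -0.05 ]
262 [ 9 11 13] 0.128 [ 0.006 -0.009 -0.056]
268 [9 9 9] 0.11 [ 0.012 -0.007 -0.073]
274 [28 29 35] 0.106 [ 0.012 -0.007 -0.078]
280 [11 15 13] 0.104 [ 0.011 -0.007 -0.079]
286 [16 18 18] 0.101 [ 0.011 -0.007 -0.083]
292 [16 22 21] 0.097 [ 0.011 -0.006 -0.087]
298 [ 9 13 10] 0.084 [ 0.016 -0.006 -0.099]
(100, 100) [ 0.349 -0.41   0.001]
(330, 480) [ 0.431 -0.011  0.354]
(60, 500) [ 0.017  0.762 -0.899]
```

Run:
```python
from h import *
for n in("side","scene"):
    im,d=env.read_camera(n); c=env.calibration(n); P=cloud(c,d)
    m=(d>0)&(np.hypot(P[...,0]-.4447,P[...,1]+.055)<.04)&(P[...,2]>.1)
    q=P[m]; print(n,len(q),np.sort(q[:,2])[:8].round(3)); k=q[q[:,2]<q[:,2].min()+.03]; print(k.min(0).round(3),k.max(0).round(3))
```

```text
side 2500 [0.273 0.274 0.274 0.274 0.275 0.275 0.276 0.276]
[ 0.434 -0.072  0.273] [ 0.456 -0.057  0.303]
scene 3555 [0.271 0.271 0.272 0.272 0.272 0.273 0.273 0.274]
[ 0.433 -0.072  0.271] [ 0.456 -0.047  0.301]
```

>>> {"method": "play_rows", "body": {
  "steps": [
    {"claw": 0, "dp": [0, 0, 0.04], "angular": [0, 0, 0.6]},
    {"claw": 0, "dp": [0, 0, 0.04], "angular": [0, 0, 0]},
    {"claw": 0, "dp": [0, 0, 0.04], "angular": [0, 0, 0]},
    {"claw": 0, "dp": [0, 0, 0.04], "angular": [0, 0, 0]},
    {"claw": 0, "dp": [0, 0, 0.03], "angular": [0, 0, 0]},
    {"claw": 0, "dp": [0, 0, 0.015], "angular": [0, 0, 0]},
    {"claw": 0, "dp": [0, 0, 0], "angular": [0, 0, 0]},
    {"claw": 0, "dp": [0, 0, 0], "angular": [0, 0, 0]}
  ]
}}

```text
clock: 3.68
tcp_pos: [0.4434, -0.055, 0.0362]
orientation: [-0.001, -0.022, 1.0, 0.0]
wrist_force: [0.5, 0.3, -0.5]
finger_gap: 0.0858
```

```bash
cat > tip.py <<'E'
from h import *
s=env.get_state(); x,y,z=s["tcp_pos"]; print(s["tcp_pos"].round(4) if hasattr(s["tcp_pos"],"round") else s["tcp_pos"],np.round(s["wrist_force"],1))
for n in("side","scene"):
    im,d=env.read_camera(n); c=env.calibration(n); P=cloud(c,d)
    m=(d>0)&(abs(P[...,0]-x)<.016)&(abs(P[...,1]-y)<.08)
    cv=cv2.cvtColor(im,cv2.COLOR_RGB2HSV); dk=m&(cv[...,2]<75)&(cv[...,1]<110)&(P[...,2]>-.01)&(P[...,2]<.2)
    save(n+"_tip",im[100:300,150:500])
    for sg in(-1,1):
        k=P[dk&((P[...,1]-y)*sg>.03)]; print(n,sg,len(k),np.sort(k[:,2])[:6].round(3),k[k[:,2]<k[:,2].min()+.02].mean(0).round(3) if len(k) else 0)
E
python3 tip.py
```

```text
[ 0.4434 -0.055   0.0362] [ 0.5  0.3 -0.5]
side -1 412 [0.087 0.088 0.089 0.09  0.09  0.09 ] [ 0.444 -0.108  0.098]
side 1 26 [0.085 0.086 0.089 0.092 0.095 0.099] [ 0.439 -0.012  0.098]
scene -1 641 [0.082 0.083 0.083 0.084 0.085 0.086] [ 0.444 -0.109  0.094]
scene 1 150 [0.083 0.083 0.083 0.084 0.085 0.085] [ 0.441 -0.013  0.093]
```

View pics/side_tip.png

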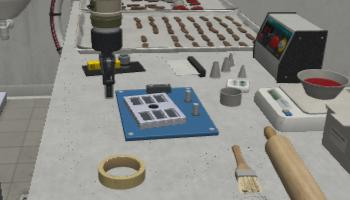

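The crop shows the open gripper in front of the board at about (110,80), with its tips well above the table. All three cameras put the open tips about 46 mm above the reported TCP, which disagrees with the text, so I trust the cameras and descend with care.

>>> {"method": "play_rows", "body": {
  "steps": [
    {"claw": 0, "dp": [0, 0, 0.02], "angular": [0, 0, 0]},
    {"claw": 0, "dp": [0, 0, 0.015], "angular": [0, 0, 0]},
    {"claw": 0, "dp": [0, 0, 0.01], "angular": [0, 0, 0]},
    {"claw": 0, "dp": [0, 0, 0.005], "angular": [0, 0, 0]},
    {"claw": 0, "dp": [0, 0, 0.005], "angular": [0, 0, 0]},
    {"claw": 0, "dp": [0, 0, 0.005], "angular": [0, 0, 0]},
    {"claw": 0, "dp": [0, 0, 0], "angular": [0, 0, 0]},
    {"claw": 0, "dp": [0, 0, 0], "angular": [0, 0, 0]}
  ]
}}

```text
clock: 4.45
tcp_pos: [0.4443, -0.0554, -0.0228]
orientation: [0.0, -0.022, 1.0, -0.0]
wrist_force: [-0.2, -0.1, 0.1]
finger_gap: 0.0851
```

```bash
python3 tip.py
```

```text
[ 0.4443 -0.0554 -0.0228] [-0.2 -0.1  0.1]
side -1 619 [0.028 0.03  0.03  0.03  0.032 0.033] [ 0.445 -0.109  0.039]
side 1 26 [0.027 0.03  0.031 0.033 0.034 0.035] [ 0.443 -0.011  0.037]
scene -1 875 [0.027 0.027 0.027 0.028 0.028 0.029] [ 0.444 -0.109  0.037]
scene 1 121 [0.022 0.023 0.023 0.024 0.024 0.024] [ 0.44  -0.013  0.032]
```

>>> {"method": "play_rows", "body": {
  "steps": [
    {"claw": 0, "dp": [0, 0, 0.004], "angular": [0, 0, 0]},
    {"claw": 0, "dp": [-0.005, 0, 0], "angular": [0, 0, 0]},
    {"claw": 0, "dp": [-0.007, 0, 0], "angular": [0, 0, 0]},
    {"claw": 0, "dp": [-0.007, 0, 0], "angular": [0, 0, 0]},
    {"claw": 0, "dp": [-0.006, 0, 0], "angular": [0, 0, 0]},
    {"claw": 0, "dp": [-0.005, 0, 0], "angular": [0, 0, 0]},
    {"claw": 0, "dp": [-0.005, 0, 0], "angular": [0, 0, 0]},
    {"claw": 0, "dp": [-0.005, 0, 0], "angular": [0, 0, 0]}
  ]
}}

```text
clock: 5.22
tcp_pos: [0.4836, -0.0532, -0.0274]
orientation: [-0.001, -0.022, 1.0, 0.0]
wrist_force: [-5.9, 1.8, 4.0]
finger_gap: 0.0853
```

>>> {"method": "play_rows", "body": {
  "steps": [
    {"claw": 0, "dp": [-0.005, 0, 0], "angular": [0, 0, 0]},
    {"claw": 0, "dp": [-0.005, 0, 0], "angular": [0, 0, 0]},
    {"claw": 0, "dp": [-0.005, 0, 0], "angular": [0, 0, 0]},
    {"claw": 0, "dp": [-0.005, 0, 0], "angular": [0, 0, 0]},
    {"claw": 0, "dp": [-0.005, 0, 0], "angular": [0, 0, 0]},
    {"claw": 0, "dp": [-0.005, 0, 0], "angular": [0, 0, 0]},
    {"claw": 0, "dp": [-0.004, 0, 0], "angular": [0, 0, 0]},
    {"claw": 0, "dp": [0, 0, 0], "angular": [0, 0, 0]}
  ]
}}

```text
clock: 5.88
tcp_pos: [0.5178, -0.0518, -0.0277]
orientation: [-0.001, -0.022, 1.0, 0.0]
wrist_force: [-1.1, 1.3, -1.2]
finger_gap: 0.0856
```

>>> {"method": "play_rows", "body": {
  "steps": [
    {"claw": 0, "dp": [-0.003, 0, 0], "angular": [0, 0, 0]},
    {"claw": 0, "dp": [-0.003, 0, 0], "angular": [0, 0, 0]},
    {"claw": 0, "dp": [-0.002, 0, 0], "angular": [0, 0, 0]},
    {"claw": 0, "dp": [-0.002, 0, 0], "angular": [0, 0, 0]},
    {"claw": 0, "dp": [-0.001, 0, 0], "angular": [0, 0, 0]},
    {"claw": 0, "dp": [-0.001, 0, 0], "angular": [0, 0, 0]},
    {"claw": 0, "dp": [0, 0, 0], "angular": [0, 0, 0]},
    {"claw": 0, "dp": [0, 0, 0], "angular": [0, 0, 0]}
  ]
}}

```text
clock: 6.55
tcp_pos: [0.5301, -0.0515, -0.0272]
orientation: [0.0, -0.022, 1.0, 0.0]
wrist_force: [-2.6, -0.4, -1.6]
finger_gap: 0.0855
```

Run:
```python
from h import *
from w import measure
im,d,c,T,s=wrist(); save("w3",im); print(s["wrist_force"]); measure(im,c,T)
```

```text
[-2.57651688 -0.35481334 -1.57302771]
board [array([524. , -29.6]), array([101., 296.]), np.float64(2.4)]
plate [array([ 490.9, -151.5]), array([10.6,  9.8]), np.float64(90.0)]
dark [ 116  244  448   60 7943] [347.6 281. ] z30: [ 0.5322 -0.0397] z42: [ 0.5252 -0.0412]Traceback (most recent call last):
  File "<stdin>", line 3, in <module>
  File "w.py", line 18, in measure
    y=cv2.inRange(hsv,(22,150,80),(34,255,255)); h,cn=boundary(y)
                                                      ~~~~~~~~^^^
  File "w.py", line 4, in boundary
    cnt=max(cv2.findContours(mask.astype(np.uint8),0,1)[0],key=cv2.contourArea); return cv2.convexHull(cnt)[:,0], cnt[:,0]
ValueError: max() iterable argument is empty
```

View pics/w3.png

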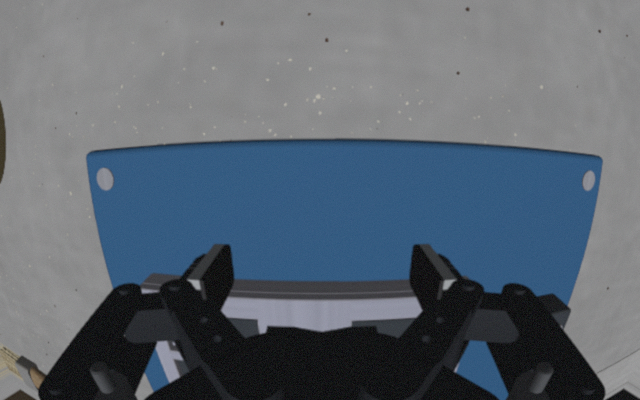

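The wrist view shows the plate's near edge (about v=283) square against both fingers. The force is still small, so the plate isn't at the dowels yet and I push on slowly.

>>> {"method": "play_rows", "body": {
  "steps": [
    {"claw": 0, "dp": [-0.001, 0, 0], "angular": [0, 0, 0]},
    {"claw": 0, "dp": [-0.001, 0, 0], "angular": [0, 0, 0]},
    {"claw": 0, "dp": [-0.001, 0, 0], "angular": [0, 0, 0]},
    {"claw": 0, "dp": [-0.001, 0, 0], "angular": [0, 0, 0]},
    {"claw": 0, "dp": [0, 0, 0], "angular": [0, 0, 0]},
    {"claw": 0, "dp": [0, 0, 0], "angular": [0, 0, 0]},
    {"claw": 0, "dp": [0, 0, 0], "angular": [0, 0, 0]},
    {"claw": 0, "dp": [0, 0, 0], "angular": [0, 0, 0]}
  ]
}}

```text
clock: 7.27
tcp_pos: [0.5304, -0.0514, -0.0272]
orientation: [-0.003, -0.022, 1.0, -0.0]
wrist_force: [-11.6, -1.7, 8.8]
finger_gap: 0.0857
```

>>> {"method": "play_rows", "body": {
  "steps": [
    {"claw": 0, "dp": [-0.001, 0, 0], "angular": [0, 0, 0]},
    {"claw": 0, "dp": [-0.001, 0, 0], "angular": [0, 0, 0]},
    {"claw": 0, "dp": [0, 0, 0], "angular": [0, 0, 0]},
    {"claw": 0, "dp": [0, 0, 0], "angular": [0, 0, 0]},
    {"claw": 0, "dp": [0.015, 0, 0], "angular": [0, 0, 0]},
    {"claw": 0, "dp": [0.02, 0, 0], "angular": [0, 0, 0]},
    {"claw": 0, "dp": [0, 0, -0.04], "angular": [0, 0, 0]},
    {"claw": 0, "dp": [0, 0, -0.04], "angular": [0, 0, 0]}
  ]
}}

```text
clock: 7.93
tcp_pos: [0.4967, -0.0517, 0.0512]
orientation: [-0.003, -0.022, 1.0, 0.001]
wrist_force: [2.6, -0.5, 0.6]
finger_gap: 0.0854
```

>>> {"method": "play_rows", "body": {
  "steps": [
    {"claw": 0, "dp": [-0.03, -0.035, 0], "angular": [0, 0, 0]},
    {"claw": 0, "dp": [-0.03, -0.035, 0], "angular": [0, 0, 0]},
    {"claw": 0, "dp": [-0.037, -0.0415, 0], "angular": [0, 0, 0]},
    {"claw": 0, "dp": [0, 0, 0], "angular": [0, 0, -7]},
    {"claw": 0, "dp": [0, 0, 0], "angular": [0, 0, -7]},
    {"claw": 0, "dp": [0, 0, 0], "angular": [0, 0, -7]},
    {"claw": 0, "dp": [0, 0, 0], "angular": [0, 0, -7]},
    {"claw": 0, "dp": [0, 0, 0], "angular": [0, 0, -7]}
  ]
}}

```text
clock: 8.6
tcp_pos: [0.5885, -0.1441, 0.0535]
orientation: [0.001, -0.324, 0.946, -0.001]
wrist_force: [0.2, 1.4, 0.1]
finger_gap: 0.0853
```

>>> {"method": "play_rows", "body": {
  "steps": [
    {"claw": 0, "dp": [0, 0, 0], "angular": [0, 0, -7]},
    {"claw": 0, "dp": [0, 0, 0], "angular": [0, 0, -7]},
    {"claw": 0, "dp": [0, 0, 0], "angular": [0, 0, -7]},
    {"claw": 0, "dp": [0, 0, 0], "angular": [0, 0, -7]},
    {"claw": 0, "dp": [0, 0, 0], "angular": [0, 0, -7]},
    {"claw": 0, "dp": [0, 0, 0], "angular": [0, 0, -7]},
    {"claw": 0, "dp": [0, 0, 0], "angular": [0, 0, -7]},
    {"claw": 0, "dp": [0, 0, 0], "angular": [0, 0, -6]}
  ]
}}

```text
clock: 9.27
tcp_pos: [0.5885, -0.1439, 0.0536]
orientation: [-0.001, 0.724, -0.689, 0.001]
wrist_force: [0.4, 0.1, 0.8]
finger_gap: 0.0853
```

>>> {"method": "play_rows", "body": {
  "steps": [
    {"claw": 0, "dp": [0, 0, 0], "angular": [0, 0, 0]},
    {"claw": 0, "dp": [0, 0, 0], "angular": [0, 0, 0]},
    {"claw": 0, "dp": [0, 0, 0], "angular": [0, 0, 0]},
    {"claw": 0, "dp": [0, 0, 0], "angular": [0, 0, 0]},
    {"claw": 0, "dp": [0, 0, 0], "angular": [0, 0, 0]},
    {"claw": 0, "dp": [0, 0, 0], "angular": [0, 0, 0]},
    {"claw": 0, "dp": [0, 0, 0], "angular": [0, 0, 0]},
    {"claw": 0, "dp": [0, 0, 0], "angular": [0, 0, 0]}
  ]
}}

```text
clock: 9.93
tcp_pos: [0.5868, -0.1435, 0.0528]
orientation: [-0.0, 0.722, -0.692, -0.0]
wrist_force: [-0.4, 0.3, 1.2]
finger_gap: 0.0856
```

Run:
```python
from h import *
im,d,c,T,s=wrist(); save("w4",im); np.savez("w4.npz",im=im,d=d,T=T); print(s["tcp_pos"],s["orientation"])
a=.045
def b2w(x,y): return .588+x*np.cos(a)-y*np.sin(a), -.0255+x*np.sin(a)+y*np.cos(a)
for p in [(.08,-.045,.042),(.08,.045,.042),(.043,.105,.034),(-.027,.105,.034),(.115,.15,.012),(-.115,.15,.012),(-.115,-.15,.012),(.115,-.15,.012)]:
    print(p,project(c,T,[[*b2w(*p[:2]),p[2]]]).round(0))
```

```text
[ 0.58683048 -0.14348796  0.0527541 ] [-2.99934623e-05  7.22213352e-01 -6.91670350e-01 -2.22421491e-05]
(0.08, -0.045, 0.042) [[209. 312.]]
(0.08, 0.045, 0.042) [[228. 388.]]
(0.043, 0.105, 0.034) [[275. 420.]]
(-0.027, 0.105, 0.034) [[343. 421.]]
(0.115, 0.15, 0.012) [[222. 420.]]
(-0.115, 0.15, 0.012) [[413. 421.]]
(-0.115, -0.15, 0.012) [[467. 167.]]
(0.115, -0.15, 0.012) [[164. 168.]]
```

View pics/w4.png

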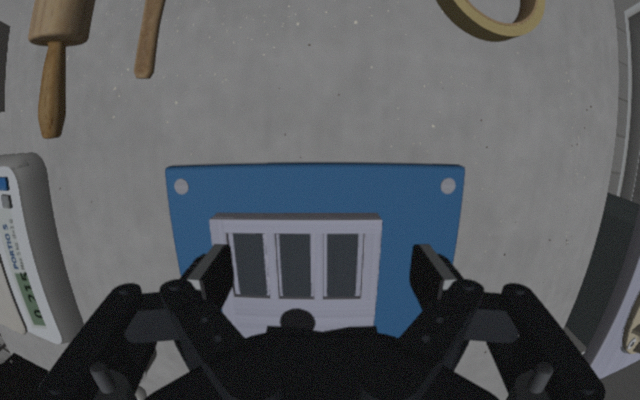

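The wrist view shows the plate square to the board with its right-end top corners at (211,216) and (381,217) and the spot at (297,320). The board corners are at (168,166) and (463,166), as projected.

Run:
```python
from h import *
z=np.load("w4.npz"); c=env.calibration("wrist"); a=.045
def w2b(p): q=np.asarray(p)[:,:2]-[.588,-.0255]; return (q@np.array([[np.cos(a),-np.sin(a)],[np.sin(a),np.cos(a)]])*1000).round(1).tolist()
print("plate corners",w2b(fish2plane(c,z["T"],[[211,214],[381,215]],.030)))
print("board corners",w2b(fish2plane(c,z["T"],[[168,166],[463,166]],.012)))
print("tcp",w2b([[.5868,-.1435]]))
```

```text
plate corners [[71.1, -119.8], [-45.5, -119.2]]
board corners [[110.8, -151.7], [-111.5, -150.9]]
tcp [[-6.5, -117.8]]
```

>>> {"method": "play_rows", "body": {
  "steps": [
    {"claw": 0, "dp": [0.016, -0.009, 0], "angular": [0, 0, 0]},
    {"claw": 0, "dp": [0.016, -0.0085, 0], "angular": [0, 0, 0]},
    {"claw": 0, "dp": [0, 0, 0], "angular": [0, 0, 0]},
    {"claw": 0, "dp": [0, 0, 0.025], "angular": [0, 0, 0]},
    {"claw": 0, "dp": [0, 0, 0.025], "angular": [0, 0, 0]},
    {"claw": 0, "dp": [0, 0, 0.02], "angular": [0, 0, 0]},
    {"claw": 0, "dp": [0, 0, 0.009], "angular": [0, 0, 0]},
    {"claw": 0, "dp": [0, 0, 0], "angular": [0, 0, 0]}
  ]
}}

```text
clock: 10.65
tcp_pos: [0.6036, -0.1736, -0.0287]
orientation: [0.001, 0.722, -0.692, -0.002]
wrist_force: [-0.1, 0.6, 1.1]
finger_gap: 0.0856
```

>>> {"method": "play_rows", "body": {
  "steps": [
    {"claw": 0, "dp": [-0.005, 0, 0], "angular": [0, 0, 0]},
    {"claw": 0, "dp": [-0.005, 0, 0], "angular": [0, 0, 0]},
    {"claw": 0, "dp": [-0.005, 0, 0], "angular": [0, 0, 0]},
    {"claw": 0, "dp": [-0.005, 0, 0], "angular": [0, 0, 0]},
    {"claw": 0, "dp": [-0.005, 0, 0], "angular": [0, 0, 0]},
    {"claw": 0, "dp": [-0.005, 0, 0], "angular": [0, 0, 0]},
    {"claw": 0, "dp": [-0.005, 0, 0], "angular": [0, 0, 0]},
    {"claw": 0, "dp": [-0.005, 0, 0], "angular": [0, 0, 0]}
  ]
}}

```text
clock: 11.32
tcp_pos: [0.6048, -0.1364, -0.0249]
orientation: [0.001, 0.722, -0.692, 0.002]
wrist_force: [-1.8, -6.0, 2.5]
finger_gap: 0.0853
```

>>> {"method": "play_rows", "body": {
  "steps": [
    {"claw": 0, "dp": [-0.005, 0, 0], "angular": [0, 0, 0]},
    {"claw": 0, "dp": [-0.005, 0, 0], "angular": [0, 0, 0]},
    {"claw": 0, "dp": [-0.005, 0, 0], "angular": [0, 0, 0]},
    {"claw": 0, "dp": [-0.005, 0, 0], "angular": [0, 0, 0]},
    {"claw": 0, "dp": [-0.004, 0, 0], "angular": [0, 0, 0]},
    {"claw": 0, "dp": [-0.003, 0, 0], "angular": [0, 0, 0]},
    {"claw": 0, "dp": [0, 0, 0], "angular": [0, 0, 0]},
    {"claw": 0, "dp": [0, 0, 0], "angular": [0, 0, 0]}
  ]
}}

```text
clock: 11.98
tcp_pos: [0.6036, -0.1086, -0.025]
orientation: [0.0, 0.722, -0.692, 0.001]
wrist_force: [-0.5, -4.6, 2.8]
finger_gap: 0.0855
```

>>> {"method": "play_rows", "body": {
  "steps": [
    {"claw": 0, "dp": [-0.002, 0, 0], "angular": [0, 0, 0]},
    {"claw": 0, "dp": [-0.002, 0, 0], "angular": [0, 0, 0]},
    {"claw": 0, "dp": [-0.001, 0, 0], "angular": [0, 0, 0]},
    {"claw": 0, "dp": [-0.001, 0, 0], "angular": [0, 0, 0]},
    {"claw": 0, "dp": [-0.001, 0, 0], "angular": [0, 0, 0]},
    {"claw": 0, "dp": [-0.001, 0, 0], "angular": [0, 0, 0]},
    {"claw": 0, "dp": [0, 0, 0], "angular": [0, 0, 0]},
    {"claw": 0, "dp": [0, 0, 0], "angular": [0, 0, 0]}
  ]
}}

```text
clock: 12.65
tcp_pos: [0.6034, -0.1026, -0.025]
orientation: [0.001, 0.722, -0.692, 0.002]
wrist_force: [-1.5, -11.0, 4.6]
finger_gap: 0.0855
```

>>> {"method": "play_rows", "body": {
  "steps": [
    {"claw": 0, "dp": [-0.001, 0, 0], "angular": [0, 0, 0]},
    {"claw": 0, "dp": [-0.001, 0, 0], "angular": [0, 0, 0]},
    {"claw": 0, "dp": [-0.001, 0, 0], "angular": [0, 0, 0]},
    {"claw": 0, "dp": [-0.001, 0, 0], "angular": [0, 0, 0]},
    {"claw": 0, "dp": [-0.001, 0, 0], "angular": [0, 0, 0]},
    {"claw": 0, "dp": [0, 0, 0], "angular": [0, 0, 0]},
    {"claw": 0, "dp": [0, 0, 0], "angular": [0, 0, 0]},
    {"claw": 0, "dp": [0, 0, 0], "angular": [0, 0, 0]}
  ]
}}

```text
clock: 13.32
tcp_pos: [0.6034, -0.1028, -0.0249]
orientation: [0.005, 0.721, -0.693, 0.005]
wrist_force: [-2.3, -25.0, 1.4]
finger_gap: 0.0857
```

>>> {"method": "play_rows", "body": {
  "steps": [
    {"claw": 0, "dp": [0.01, 0, 0], "angular": [0, 0, 0]},
    {"claw": 0, "dp": [0.02, 0, 0], "angular": [0, 0, 0]},
    {"claw": 0, "dp": [0, 0, -0.04], "angular": [0, 0, 0]},
    {"claw": 0, "dp": [0, 0, -0.04], "angular": [0, 0, 0]},
    {"claw": 0, "dp": [0, 0, -0.03], "angular": [0, 0, 7]},
    {"claw": 0, "dp": [0, 0, 0], "angular": [0, 0, 7]},
    {"claw": 0, "dp": [0, 0, 0], "angular": [0, 0, 7]},
    {"claw": 0, "dp": [0, 0, 0], "angular": [0, 0, 7]}
  ]
}}

```text
clock: 13.98
tcp_pos: [0.6039, -0.1239, 0.0847]
orientation: [0.001, -0.531, 0.847, 0.0]
wrist_force: [-0.2, -0.3, -0.6]
finger_gap: 0.0852
```

>>> {"method": "play_rows", "body": {
  "steps": [
    {"claw": 0, "dp": [0, 0, 0], "angular": [0, 0, 7]},
    {"claw": 0, "dp": [0, 0, 0], "angular": [0, 0, 7]},
    {"claw": 0, "dp": [0, 0, 0], "angular": [0, 0, 7]},
    {"claw": 0, "dp": [0, 0, 0], "angular": [0, 0, 7]},
    {"claw": 0, "dp": [0, 0, 0], "angular": [0, 0, 7]},
    {"claw": 0, "dp": [0, 0, 0], "angular": [0, 0, 7]},
    {"claw": 0, "dp": [0, 0, 0], "angular": [0, 0, 7]},
    {"claw": 0, "dp": [0, 0, 0], "angular": [0, 0, 7]}
  ]
}}

```text
clock: 14.65
tcp_pos: [0.6033, -0.1235, 0.0835]
orientation: [-0.0, -0.071, 0.997, 0.001]
wrist_force: [-0.9, 0.5, -0.1]
finger_gap: 0.0855
```

>>> {"method": "play_rows", "body": {
  "steps": [
    {"claw": 0, "dp": [0, 0, 0], "angular": [0, 0, 6]},
    {"claw": 0, "dp": [0.03, 0.03, 0], "angular": [0, 0, 0]},
    {"claw": 0, "dp": [0.03, 0.03, 0], "angular": [0, 0, 0]},
    {"claw": 0, "dp": [0.03, 0.03, 0], "angular": [0, 0, 0]},
    {"claw": 0, "dp": [0.02, 0.03, 0], "angular": [0, 0, 0]},
    {"claw": 0, "dp": [0, 0, 0], "angular": [0, 0, 0]},
    {"claw": 0, "dp": [0, 0, 0], "angular": [0, 0, 0]},
    {"claw": 0, "dp": [0, 0, 0], "angular": [0, 0, 0]}
  ]
}}

```text
clock: 15.32
tcp_pos: [0.4909, -0.0108, 0.0842]
orientation: [0.001, -0.022, 1.0, 0.0]
wrist_force: [0.2, 0.9, -0.6]
finger_gap: 0.0854
```

Run:
```python
from h import *
im,d,c,T,s=wrist(); save("w5",im); np.savez("w5.npz",im=im,d=d,T=T); print(s["tcp_pos"],s["orientation"])
```

```text
[ 0.49091575 -0.01077298  0.08419038] [ 8.24838024e-04 -2.22749273e-02  9.99751526e-01  1.81710480e-04]
```

View pics/w5.png

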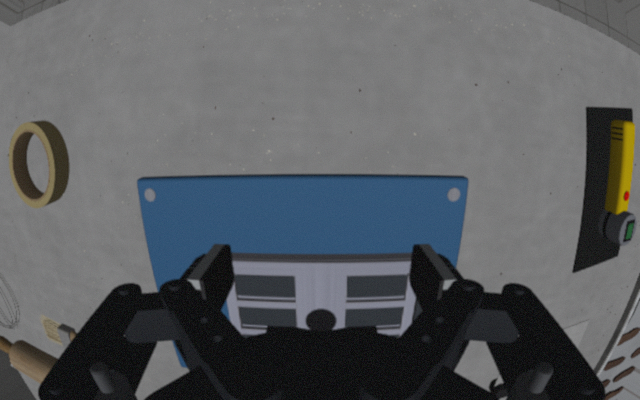

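The wrist view shows the plate square on the board with its near edge at about v=256 and the spot at (320,320). I give it one last gentle push against the dowels.

>>> {"method": "play_rows", "body": {
  "steps": [
    {"claw": 0, "dp": [0, 0, 0.04], "angular": [0, 0, 0]},
    {"claw": 0, "dp": [0, 0, 0.04], "angular": [0, 0, 0]},
    {"claw": 0, "dp": [0, 0, 0.025], "angular": [0, 0, 0]},
    {"claw": 0, "dp": [-0.005, 0, 0.005], "angular": [0, 0, 0]},
    {"claw": 0, "dp": [-0.01, 0, 0], "angular": [0, 0, 0]},
    {"claw": 0, "dp": [-0.01, 0, 0], "angular": [0, 0, 0]},
    {"claw": 0, "dp": [-0.006, 0, 0], "angular": [0, 0, 0]},
    {"claw": 0, "dp": [-0.003, 0, 0], "angular": [0, 0, 0]}
  ]
}}

```text
clock: 16.03
tcp_pos: [0.5275, -0.0105, -0.0249]
orientation: [0.002, -0.021, 1.0, -0.0]
wrist_force: [-0.2, -0.1, -0.2]
finger_gap: 0.0856
```

>>> {"method": "play_rows", "body": {
  "steps": [
    {"claw": 0, "dp": [-0.001, 0, 0], "angular": [0, 0, 0]},
    {"claw": 0, "dp": [-0.001, 0, 0], "angular": [0, 0, 0]},
    {"claw": 0, "dp": [-0.001, 0, 0], "angular": [0, 0, 0]},
    {"claw": 0, "dp": [-0.001, 0, 0], "angular": [0, 0, 0]},
    {"claw": 0, "dp": [-0.001, 0, 0], "angular": [0, 0, 0]},
    {"claw": 0, "dp": [-0.001, 0, 0], "angular": [0, 0, 0]},
    {"claw": 0, "dp": [0, 0, 0], "angular": [0, 0, 0]},
    {"claw": 0, "dp": [0, 0, 0], "angular": [0, 0, 0]}
  ]
}}

```text
clock: 16.7
tcp_pos: [0.5287, -0.0094, -0.0264]
orientation: [-0.001, -0.022, 1.0, 0.0]
wrist_force: [-5.4, -1.2, 3.0]
finger_gap: 0.0853
```

>>> {"method": "play_rows", "body": {
  "steps": [
    {"claw": 0, "dp": [-0.001, 0, 0], "angular": [0, 0, 0]},
    {"claw": 0, "dp": [-0.001, 0, 0], "angular": [0, 0, 0]},
    {"claw": 0, "dp": [-0.001, 0, 0], "angular": [0, 0, 0]},
    {"claw": 0, "dp": [-0.001, 0, 0], "angular": [0, 0, 0]},
    {"claw": 0, "dp": [0, 0, 0], "angular": [0, 0, 0]},
    {"claw": 0, "dp": [0, 0, 0], "angular": [0, 0, 0]},
    {"claw": 0, "dp": [0, 0, 0], "angular": [0, 0, 0]},
    {"claw": 0, "dp": [0, 0, 0], "angular": [0, 0, 0]}
  ]
}}

```text
clock: 17.37
tcp_pos: [0.5284, -0.0092, -0.0269]
orientation: [-0.005, -0.022, 1.0, -0.0]
wrist_force: [-14.4, -1.9, 11.9]
finger_gap: 0.0855
```

>>> {"method": "play_rows", "body": {
  "steps": [
    {"claw": 0, "dp": [0.01, 0, 0], "angular": [0, 0, 0]},
    {"claw": 0, "dp": [0.02, 0, 0], "angular": [0, 0, 0]},
    {"claw": 0, "dp": [0, 0, -0.04], "angular": [0, 0, 0]},
    {"claw": 0, "dp": [0, 0, -0.04], "angular": [0, 0, 0]},
    {"claw": 0, "dp": [0, 0, -0.04], "angular": [0, 0, 0]},
    {"claw": 0, "dp": [0, 0, -0.04], "angular": [0, 0, 0]},
    {"claw": 0, "dp": [0, 0, -0.04], "angular": [0, 0, 0]},
    {"claw": 0, "dp": [0, 0, -0.04], "angular": [0, 0, 0]}
  ]
}}

```text
clock: 18.03
tcp_pos: [0.5046, -0.0104, 0.2162]
orientation: [0.001, -0.022, 1.0, 0.0]
wrist_force: [1.3, 0.4, -0.5]
finger_gap: 0.0855
```

>>> {"method": "play_rows", "body": {
  "steps": [
    {"claw": 0, "dp": [-0.01, 0, -0.03], "angular": [0, 0, 0]},
    {"claw": 0, "dp": [0, 0, 0], "angular": [0, 0, 0]},
    {"claw": 0, "dp": [0, 0, 0], "angular": [0, 0, 0]},
    {"claw": 0, "dp": [0, 0, 0], "angular": [0, 0, 0]},
    {"claw": 0, "dp": [0, 0, 0], "angular": [0, 0, 0]},
    {"claw": 0, "dp": [0, 0, 0], "angular": [0, 0, 0]},
    {"claw": 0, "dp": [0, 0, 0], "angular": [0, 0, 0]},
    {"claw": 0, "dp": [0, 0, 0], "angular": [0, 0, 0]}
  ]
}}

```text
clock: 18.7
tcp_pos: [0.5135, -0.0101, 0.2429]
orientation: [-0.001, -0.022, 1.0, 0.0]
wrist_force: [0.2, 0.4, 0.5]
finger_gap: 0.0851
```

Run:
```python
from h import *
from w import measure
im,d,c,T,s=wrist(); save("w6",im); np.savez("w6.npz",im=im,d=d,T=T); print(s["tcp_pos"],s["orientation"]); measure(im,c,T)
```

```text
[ 0.51351336 -0.0100628   0.24285009] [-8.60163839e-04 -2.17375073e-02  9.99763315e-01  2.32976244e-04]
board [array([587.8, -26.4]), array([226.6, 295.8]), np.float64(2.5)]
plate [array([601. ,  -6.1]), array([120.3, 171. ]), np.float64(2.6)]
dark [258 188 127   2 227] [323.  188.6] z30: [ 0.5389 -0.0061] z42: [ 0.5361 -0.0063]
dark [265 202  39  14 542] [284.1 208.5] z30: [ 0.5677 -0.0558] z42: [ 0.564  -0.0544]
dark [339 202  39  15 550] [357.9 208.6] z30: [0.5637 0.0406] z42: [0.5601 0.0389]
dark [383 202  19  52 659] [392.  226.5] z30: [0.5872 0.0892] z42: [0.5829 0.0861]
dark [312 225  19  18 278] [321.  233.7] z30: [ 0.6008 -0.0061] z42: [ 0.5961 -0.0063]
dark [266 226  38  14 516] [285.  232.4] z30: [ 0.6012 -0.0543] z42: [ 0.5964 -0.053 ]
dark [338 226  39  14 514] [356.7 232.4] z30: [0.5971 0.0417] z42: [0.5925 0.04  ]
dark [211 244  23  43 538] [224.1 260.1] z30: [ 0.6493 -0.1428] z42: [ 0.643  -0.1387]
dark [268 249  37  13 452] [286.4 254.7] z30: [ 0.6342 -0.0523] z42: [ 0.6284 -0.0511]
dark [338 249  37  13 458] [355.8 254.7] z30: [0.6302 0.0431] z42: [0.6246 0.0414]
dark [271 274  13   5  42] [277.4 275.3] z30: [ 0.6678 -0.0652] z42: [ 0.6609 -0.0636]
dark [332 274  13   5  45] [338.1 275.4] z30: [0.6636 0.0209] z42: [0.6569 0.0198]
handle [array([437. , 334.3]), array([106.4,  28.4]), np.float64(8.1)] [542 100] [555 169]
```

View pics/w6.png

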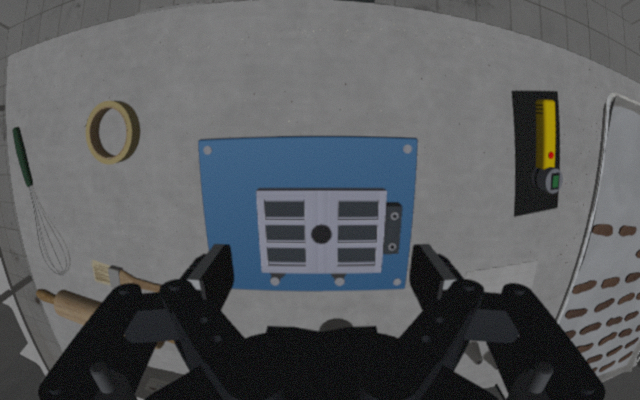

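Wrist view: the plate touches both dowels at (277,275) and (338,275) and the stop at (392,227), with the spot at (321,234). It measures (0.601, -0.006) at yaw 2.6°, against an expected home of (0.600, -0.0055) at 2.6°. Now for the thermometer.

>>> {"method": "play_rows", "body": {
  "steps": [
    {"claw": 0, "dp": [0.005, 0.039, 0], "angular": [0, 0, 0]},
    {"claw": 0, "dp": [0.005, 0.039, 0], "angular": [0, 0, 0]},
    {"claw": 0, "dp": [0.005, 0.039, 0], "angular": [0, 0, 0]},
    {"claw": 0, "dp": [0.005, 0.039, 0], "angular": [0, 0, 0]},
    {"claw": 0, "dp": [0.005, 0.039, 0], "angular": [0, 0, 0]},
    {"claw": 0, "dp": [0.005, 0.039, 0], "angular": [0, 0, 0]},
    {"claw": 0, "dp": [0.005, 0.039, 0], "angular": [0, 0, 0]},
    {"claw": 0, "dp": [0.005, 0.039, 0], "angular": [0, 0, 0]}
  ]
}}

```text
clock: 19.42
tcp_pos: [0.4598, 0.3017, 0.2437]
orientation: [0.0, -0.022, 1.0, 0.0]
wrist_force: [0.6, -0.0, -0.1]
finger_gap: 0.0855
```

>>> {"method": "play_rows", "body": {
  "steps": [
    {"claw": 0, "dp": [0.001, 0.037, 0.02], "angular": [0, 0, 0]},
    {"claw": 0, "dp": [0, 0, 0.02], "angular": [0, 0, -5.6]},
    {"claw": 0, "dp": [0, 0, 0.02], "angular": [0, 0, 0]},
    {"claw": 0, "dp": [0, 0, 0], "angular": [0, 0, 0]},
    {"claw": 0, "dp": [0, 0, 0], "angular": [0, 0, 0]},
    {"claw": 0, "dp": [0, 0, 0], "angular": [0, 0, 0]},
    {"claw": 0, "dp": [0, 0, 0], "angular": [0, 0, 0]},
    {"claw": 0, "dp": [0, 0, 0], "angular": [0, 0, 0]}
  ]
}}

```text
clock: 20.08
tcp_pos: [0.459, 0.3363, 0.1856]
orientation: [0.001, -0.07, 0.998, 0.001]
wrist_force: [0.2, 0.2, -0.2]
finger_gap: 0.0856
```

Run:
```python
from h import *
from w import boundary,rect
im,d,c,T,s=wrist(); save("w7",im); np.savez("w7.npz",im=im,d=d,T=T); print(s["tcp_pos"],s["orientation"])
hsv=cv2.cvtColor(im,cv2.COLOR_RGB2HSV)
h,cn=boundary(cv2.inRange(hsv,(22,150,80),(34,255,255))); print("handle",rect(fish2plane(c,T,h,.030)),h.min(0),h.max(0))
dk=((hsv[...,2]<50)).astype(np.uint8); dk[240:]=0
h,_=boundary(dk); print("mat",rect(fish2plane(c,T,h,.004)),h.min(0),h.max(0))
```

```text
[0.4590214  0.3363457  0.18559335] [ 1.23047047e-03 -7.00070536e-02  9.97545559e-01  5.97313193e-04]
handle [array([436.2, 334.4]), array([106.5,  25.5]), np.float64(7.7)] [310 106] [334 204]
mat [array([457.1, 334.5]), array([175. ,  97.7]), np.float64(10.2)] [274  94] [361 239]
```

View pics/w7.png

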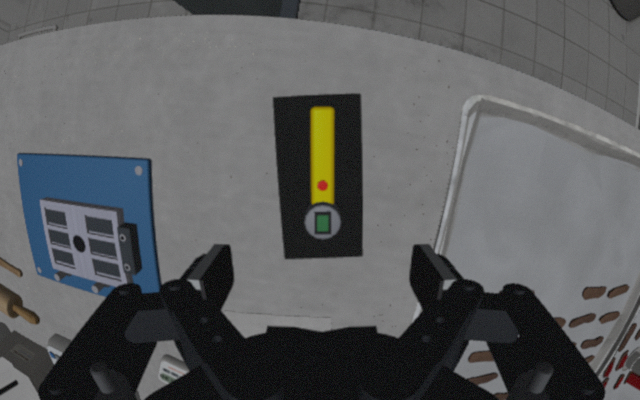

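Wrist view: the yellow handle runs down the image centre from (322,106) to (322,204), the grey head is at (323,222), and the mat spans u=274–361, v=95–257. The jaws are aligned, so I shift slightly and descend.

>>> {"method": "play_rows", "body": {
  "steps": [
    {"claw": 0, "dp": [-0.004, 0.001, 0.04], "angular": [0, 0, 0]},
    {"claw": 0, "dp": [0, 0, 0.04], "angular": [0, 0, 0]},
    {"claw": 0, "dp": [0, 0, 0.04], "angular": [0, 0, 0]},
    {"claw": 0, "dp": [0, 0, 0.04], "angular": [0, 0, 0]},
    {"claw": 0, "dp": [0, 0, 0.03], "angular": [0, 0, 0]},
    {"claw": 0, "dp": [0, 0, 0.013], "angular": [0, 0, 0]},
    {"claw": 0, "dp": [0, 0, 0.007], "angular": [0, 0, 0]},
    {"claw": 0, "dp": [0, 0, 0], "angular": [0, 0, 0]}
  ]
}}

```text
clock: 20.8
tcp_pos: [0.4612, 0.3374, -0.027]
orientation: [-0.001, -0.07, 0.998, -0.0]
wrist_force: [-0.3, 0.9, 0.5]
finger_gap: 0.0854
```

>>> {"method": "play_rows", "body": {
  "force": 40,
  "steps": [
    {"claw": 255, "dp": [0, 0, 0], "angular": [0, 0, 0]},
    {"claw": 255, "dp": [0, 0, 0], "angular": [0, 0, 0]},
    {"claw": 255, "dp": [0, 0, 0], "angular": [0, 0, 0]},
    {"claw": 255, "dp": [0, 0, 0], "angular": [0, 0, 0]},
    {"claw": 255, "dp": [0, 0, 0], "angular": [0, 0, 0]},
    {"claw": 255, "dp": [0, 0, 0], "angular": [0, 0, 0]},
    {"claw": 255, "dp": [0, 0, 0], "angular": [0, 0, 0]},
    {"claw": 255, "dp": [0, 0, 0], "angular": [0, 0, 0]}
  ]
}}

```text
clock: 21.47
tcp_pos: [0.4627, 0.3384, -0.0248]
orientation: [0.001, -0.071, 0.998, 0.0]
wrist_force: [-0.6, -0.8, 5.8]
finger_gap: 0.0252
```

>>> {"method": "play_rows", "body": {
  "steps": [
    {"claw": 255, "dp": [0, 0, -0.006], "angular": [0, 0, 0]},
    {"claw": 255, "dp": [0, 0, -0.02], "angular": [0, 0, 0]},
    {"claw": 255, "dp": [0, 0, -0.03], "angular": [0, 0, 0]},
    {"claw": 255, "dp": [0, 0, -0.03], "angular": [0, 0, 0]},
    {"claw": 255, "dp": [0, 0, -0.03], "angular": [0, 0, 0]},
    {"claw": 255, "dp": [0, 0, -0.01], "angular": [0, 0, 0]},
    {"claw": 255, "dp": [0, 0, 0], "angular": [0, 0, 0]},
    {"claw": 255, "dp": [0, 0, 0], "angular": [0, 0, 0]}
  ]
}}

```text
clock: 22.13
tcp_pos: [0.4617, 0.3379, 0.0997]
orientation: [0.0, -0.071, 0.998, 0.0]
wrist_force: [-0.9, -1.4, -1.1]
finger_gap: 0.0249
```

>>> {"method": "play_rows", "body": {
  "steps": [
    {"claw": 255, "dp": [-0.003, -0.015, 0], "angular": [0, 0, 0]},
    {"claw": 255, "dp": [-0.004, -0.03, 0], "angular": [0, 0, 0]},
    {"claw": 255, "dp": [-0.004, -0.03, 0], "angular": [0, 0, 0]},
    {"claw": 255, "dp": [-0.004, -0.03, 0], "angular": [0, 0, 0]},
    {"claw": 255, "dp": [-0.004, -0.03, 0], "angular": [0, 0, 0]},
    {"claw": 255, "dp": [-0.004, -0.03, 0], "angular": [0, 0, 0]},
    {"claw": 255, "dp": [-0.004, -0.03, 0], "angular": [0, 0, 0]},
    {"claw": 255, "dp": [-0.004, -0.03, 0], "angular": [0, 0, 0]}
  ]
}}

```text
clock: 22.8
tcp_pos: [0.5223, 0.118, 0.0972]
orientation: [-0.002, -0.071, 0.998, 0.0]
wrist_force: [1.1, 0.2, -0.5]
finger_gap: 0.025
```

>>> {"method": "play_rows", "body": {
  "steps": [
    {"claw": 255, "dp": [-0.004, -0.03, 0], "angular": [0, 0, 0]},
    {"claw": 255, "dp": [-0.004, -0.03, 0], "angular": [0, 0, 0]},
    {"claw": 255, "dp": [-0.004, -0.03, 0], "angular": [0, 0, 0]},
    {"claw": 255, "dp": [-0.002, -0.025, 0], "angular": [0, 0, 0]},
    {"claw": 255, "dp": [0, -0.015, 0], "angular": [0, 0, 0]},
    {"claw": 255, "dp": [0, -0.005, 0], "angular": [0, 0, 0]},
    {"claw": 255, "dp": [0, 0, 0], "angular": [0, 0, 0]},
    {"claw": 255, "dp": [0, 0, 0], "angular": [0, 0, 0]}
  ]
}}

```text
clock: 23.47
tcp_pos: [0.5557, -0.0115, 0.0984]
orientation: [-0.001, -0.07, 0.998, 0.001]
wrist_force: [-1.0, 0.5, -0.7]
finger_gap: 0.0251
```

```bash
cat > chk.py <<'E'
from h import *
import sys
s=env.get_state(); print(s["tcp_pos"],s["finger_gap"]); x,y,z=s["tcp_pos"]; k=0.99,.14
for n in("side","scene"):
    im,d=env.read_camera(n); c=env.calibration(n); P=cloud(c,d); save(n+sys.argv[1],im[80:320,120:520])
    hsv=cv2.cvtColor(im,cv2.COLOR_RGB2HSV); m=(cv2.inRange(hsv,(20,130,60),(36,255,255))>0)&(d>0)&(np.hypot(P[...,0]-x,P[...,1]-y)<.12)
    q=P[m]; t=(q[:,0]-x)*k[0]+(q[:,1]-y)*k[1]; print(n,len(q),q.min(0).round(3),q.max(0).round(3))
    for a,b in((-.085,-.06),(-.06,-.03),(.01,.03)):
        w=q[(t>a)&(t<b)]; print(a,len(w),np.percentile(w[:,2],[5,50,95]).round(3) if len(w)>3 else "")
    lat=abs(-(P[...,0]-x)*k[1]+(P[...,1]-y)*k[0]); al=(P[...,0]-x)*k[0]+(P[...,1]-y)*k[1]
    g=P[(d>0)&(lat<.025)&(al>.03)&(al<.07)&(P[...,2]>.06)&(P[...,2]<.2)]; print("head",len(g),g.min(0).round(3),g.max(0).round(3)) if len(g) else 0
E
python3 chk.py A
```

```text
[ 0.55565589 -0.01147475  0.09839752] 0.0251230292709165
side 367 [ 0.476 -0.038  0.13 ] [ 0.583 -0.002  0.157]
-0.085 98 [0.134 0.147 0.156]
-0.06 135 [0.133 0.147 0.156]
0.01 51 [0.134 0.146 0.156]
head 185 [ 0.586 -0.029  0.13 ] [0.615 0.011 0.173]
scene 402 [ 0.475 -0.057  0.133] [0.583 0.004 0.178]
-0.085 118 [0.136 0.149 0.155]
-0.06 144 [0.136 0.149 0.154]
0.01 25 [0.135 0.145 0.153]
head 154 [ 0.588 -0.029  0.129] [0.616 0.003 0.17 ]
```

View pics/sideA.png

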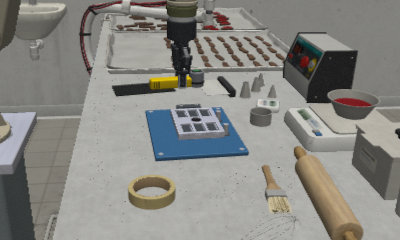

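The side crop shows the thermometer held level above the plate at about (175,82). The underside is at z≈0.130 and the lens at about (0.598, -0.006), which is 4 mm from the spot. Now I hold.

>>> {"method": "play_rows", "body": {
  "steps": [
    {"claw": 255, "dp": [-0.003, 0, 0], "angular": [0, 0, 0]},
    {"claw": 255, "dp": [0, 0, 0], "angular": [0, 0, 0]},
    {"claw": 255, "dp": [0, 0, 0], "angular": [0, 0, 0]},
    {"claw": 255, "dp": [0, 0, 0], "angular": [0, 0, 0]},
    {"claw": 255, "dp": [0, 0, 0], "angular": [0, 0, 0]},
    {"claw": 255, "dp": [0, 0, 0], "angular": [0, 0, 0]},
    {"claw": 255, "dp": [0, 0, 0], "angular": [0, 0, 0]},
    {"claw": 255, "dp": [0, 0, 0], "angular": [0, 0, 0]}
  ]
}}

```text
clock: 24.23
tcp_pos: [0.56, -0.0117, 0.1]
orientation: [0.0, -0.071, 0.998, 0.0]
wrist_force: [1.0, 0.1, -0.5]
finger_gap: 0.0254
```

>>> {"method": "play_rows", "body": {
  "steps": [
    {"claw": 255, "dp": [0, 0, 0], "angular": [0, 0, 0]},
    {"claw": 255, "dp": [0, 0, 0], "angular": [0, 0, 0]},
    {"claw": 255, "dp": [0, 0, 0], "angular": [0, 0, 0]},
    {"claw": 255, "dp": [0, 0, 0], "angular": [0, 0, 0]},
    {"claw": 255, "dp": [0, 0, 0], "angular": [0, 0, 0]},
    {"claw": 255, "dp": [0, 0, 0], "angular": [0, 0, 0]},
    {"claw": 255, "dp": [0, 0, 0], "angular": [0, 0, 0]},
    {"claw": 255, "dp": [0, 0, 0], "angular": [0, 0, 0]}
  ]
}}

```text
clock: 24.9
tcp_pos: [0.56, -0.0117, 0.1]
orientation: [0.0, -0.071, 0.998, 0.0]
wrist_force: [-0.3, -1.4, -1.6]
finger_gap: 0.0252
```

>>> {"method": "play_rows", "body": {
  "steps": [
    {"claw": 255, "dp": [0, 0, 0], "angular": [0, 0, 0]},
    {"claw": 255, "dp": [0, 0, 0], "angular": [0, 0, 0]},
    {"claw": 255, "dp": [0, 0, 0], "angular": [0, 0, 0]},
    {"claw": 255, "dp": [0, 0, 0], "angular": [0, 0, 0]},
    {"claw": 255, "dp": [0, 0, 0], "angular": [0, 0, 0]},
    {"claw": 255, "dp": [0, 0, 0], "angular": [0, 0, 0]},
    {"claw": 255, "dp": [0, 0, 0], "angular": [0, 0, 0]},
    {"claw": 255, "dp": [0, 0, 0], "angular": [0, 0, 0]}
  ]
}}

```text
clock: 25.57
tcp_pos: [0.56, -0.0117, 0.1]
orientation: [0.0, -0.071, 0.998, 0.0]
wrist_force: [-0.6, -0.2, -1.2]
finger_gap: 0.0252
```

>>> {"method": "play_rows", "body": {
  "steps": [
    {"claw": 255, "dp": [0, 0, 0], "angular": [0, 0, 0]},
    {"claw": 255, "dp": [0, 0, 0], "angular": [0, 0, 0]},
    {"claw": 255, "dp": [0, 0, 0], "angular": [0, 0, 0]},
    {"claw": 255, "dp": [0, 0, 0], "angular": [0, 0, 0]},
    {"claw": 255, "dp": [0, 0, 0], "angular": [0, 0, 0]},
    {"claw": 255, "dp": [0, 0, 0], "angular": [0, 0, 0]},
    {"claw": 255, "dp": [0, 0, 0], "angular": [0, 0, 0]},
    {"claw": 255, "dp": [0, 0, 0], "angular": [0, 0, 0]}
  ]
}}

```text
clock: 26.23
tcp_pos: [0.56, -0.0117, 0.1]
orientation: [0.0, -0.071, 0.998, 0.0]
wrist_force: [0.0, 0.1, -1.7]
finger_gap: 0.0255
```

>>> {"method": "play_rows", "body": {
  "steps": [
    {"claw": 255, "dp": [0.003, 0.015, 0], "angular": [0, 0, 0]},
    {"claw": 255, "dp": [0.003, 0.03, 0], "angular": [0, 0, 0]},
    {"claw": 255, "dp": [0.003, 0.03, 0], "angular": [0, 0, 0]},
    {"claw": 255, "dp": [0.003, 0.03, 0], "angular": [0, 0, 0]},
    {"claw": 255, "dp": [0.003, 0.03, 0], "angular": [0, 0, 0]},
    {"claw": 255, "dp": [0.003, 0.03, 0], "angular": [0, 0, 0]},
    {"claw": 255, "dp": [0.003, 0.03, 0], "angular": [0, 0, 0]},
    {"claw": 255, "dp": [0.003, 0.03, 0], "angular": [0, 0, 0]}
  ]
}}

```text
clock: 26.9
tcp_pos: [0.5034, 0.2096, 0.1001]
orientation: [0.0, -0.071, 0.997, 0.0]
wrist_force: [1.4, 0.2, -1.2]
finger_gap: 0.0253
```

>>> {"method": "play_rows", "body": {
  "steps": [
    {"claw": 255, "dp": [0.003, 0.03, 0], "angular": [0, 0, 0]},
    {"claw": 255, "dp": [0.003, 0.03, 0], "angular": [0, 0, 0]},
    {"claw": 255, "dp": [0.003, 0.03, 0], "angular": [0, 0, 0]},
    {"claw": 255, "dp": [0.003, 0.025, 0], "angular": [0, 0, 0]},
    {"claw": 255, "dp": [0.003, 0.014, 0], "angular": [0, 0, 0]},
    {"claw": 255, "dp": [0, 0.005, 0], "angular": [0, 0, 0]},
    {"claw": 255, "dp": [0, 0, 0], "angular": [0, 0, 0]},
    {"claw": 255, "dp": [0, 0, 0], "angular": [0, 0, 0]}
  ]
}}

```text
clock: 27.57
tcp_pos: [0.4708, 0.3376, 0.0999]
orientation: [-0.0, -0.071, 0.998, -0.0]
wrist_force: [-0.2, -0.3, -0.6]
finger_gap: 0.0254
```

>>> {"method": "play_rows", "body": {
  "steps": [
    {"claw": 255, "dp": [0, 0, 0.03], "angular": [0, 0, 0]},
    {"claw": 255, "dp": [0, 0, 0.03], "angular": [0, 0, 0]},
    {"claw": 255, "dp": [0, 0, 0.03], "angular": [0, 0, 0]},
    {"claw": 255, "dp": [0, 0, 0.018], "angular": [0, 0, 0]},
    {"claw": 255, "dp": [0, 0, 0.006], "angular": [0, 0, 0]},
    {"claw": 255, "dp": [0, 0, 0.004], "angular": [0, 0, 0]},
    {"claw": 255, "dp": [0, 0, 0], "angular": [0, 0, 0]},
    {"claw": 255, "dp": [0, 0, 0], "angular": [0, 0, 0]}
  ]
}}

```text
clock: 28.23
tcp_pos: [0.4722, 0.3382, -0.0167]
orientation: [0.001, -0.07, 0.998, 0.0]
wrist_force: [0.2, -0.5, -0.9]
finger_gap: 0.025
```

>>> {"method": "play_rows", "body": {
  "steps": [
    {"claw": 255, "dp": [0, 0, 0.002], "angular": [0, 0, 0]},
    {"claw": 255, "dp": [0, 0, 0.002], "angular": [0, 0, 0]},
    {"claw": 255, "dp": [0, 0, 0.001], "angular": [0, 0, 0]},
    {"claw": 255, "dp": [0, 0, 0.001], "angular": [0, 0, 0]},
    {"claw": 255, "dp": [0, 0, 0.001], "angular": [0, 0, 0]},
    {"claw": 255, "dp": [0, 0, 0.001], "angular": [0, 0, 0]},
    {"claw": 255, "dp": [0, 0, 0], "angular": [0, 0, 0]},
    {"claw": 255, "dp": [0, 0, 0], "angular": [0, 0, 0]}
  ]
}}

```text
clock: 28.9
tcp_pos: [0.4709, 0.3384, -0.0248]
orientation: [0.0, -0.071, 0.997, 0.0]
wrist_force: [-3.1, -0.9, 6.7]
finger_gap: 0.0252
```

>>> {"method": "play_rows", "body": {
  "steps": [
    {"claw": 140, "dp": [0, 0, 0], "angular": [0, 0, 0]},
    {"claw": 100, "dp": [0, 0, 0], "angular": [0, 0, 0]},
    {"claw": 60, "dp": [0, 0, 0], "angular": [0, 0, 0]},
    {"claw": 0, "dp": [0, 0, 0], "angular": [0, 0, 0]},
    {"claw": 0, "dp": [0, 0, 0], "angular": [0, 0, 0]},
    {"claw": 0, "dp": [0, 0, 0], "angular": [0, 0, 0]},
    {"claw": 0, "dp": [0, 0, -0.01], "angular": [0, 0, 0]},
    {"claw": 0, "dp": [0, 0, -0.02], "angular": [0, 0, 0]}
  ]
}}

```text
clock: 29.57
tcp_pos: [0.4687, 0.3371, 0.0024]
orientation: [-0.002, -0.071, 0.998, -0.001]
wrist_force: [0.5, -0.0, -1.1]
finger_gap: 0.0852
```

>>> {"method": "play_rows", "body": {
  "steps": [
    {"claw": 0, "dp": [0, 0, -0.04], "angular": [0, 0, 0]},
    {"claw": 0, "dp": [0, 0, -0.04], "angular": [0, 0, 0]},
    {"claw": 0, "dp": [0, 0, -0.04], "angular": [0, 0, 0]},
    {"claw": 0, "dp": [0, 0, -0.04], "angular": [0, 0, 0]},
    {"claw": 0, "dp": [0, 0, -0.04], "angular": [0, 0, 0]},
    {"claw": 0, "dp": [0, 0, -0.04], "angular": [0, 0, 0]},
    {"claw": 0, "dp": [0, 0, 0], "angular": [0, 0, 0]},
    {"claw": 0, "dp": [0, 0, 0], "angular": [0, 0, 0]}
  ]
}}

```text
clock: 30.23
tcp_pos: [0.4724, 0.3391, 0.2481]
orientation: [0.003, -0.071, 0.997, 0.002]
wrist_force: [-0.4, 0.0, -0.7]
finger_gap: 0.0857
```

Run:
```python
from h import *
from w import boundary,rect
im,d,c,T,s=wrist(); save("w8",im); print(s["tcp_pos"],s["finger_gap"])
hsv=cv2.cvtColor(im,cv2.COLOR_RGB2HSV)
h,cn=boundary(cv2.inRange(hsv,(22,150,80),(34,255,255))); print("handle",rect(fish2plane(c,T,h,.030)))
dk=((hsv[...,2]<50)).astype(np.uint8); dk[238:]=0; dk[:,:200]=0
h,_=boundary(dk); print("mat",rect(fish2plane(c,T,h,.004)),h.min(0),h.max(0))
li=((hsv[...,1]<80)&(hsv[...,2]>95)).astype(np.uint8)
bl=cv2.inRange(hsv,(95,110,40),(120,255,255)); h,_=boundary(bl); poly=np.zeros(bl.shape,np.uint8); cv2.fillConvexPoly(poly,h,1)
h,_=boundary(cv2.morphologyEx(li*poly,cv2.MORPH_OPEN,np.ones((3,3)))); print("plate",rect(fish2plane(c,T,h,.030)))
```

```text
[0.47242898 0.33906285 0.24807081] 0.0856744746489181
handle [array([444.4, 334.4]), array([105. ,  25.5]), np.float64(8.3)]
mat [array([467.9, 336.3]), array([196.6,  97.3]), np.float64(10.4)] [280  87] [355 229]
plate [array([600.1,  -6.1]), array([120.9, 170.8]), np.float64(2.4)]
```

View pics/w8.png

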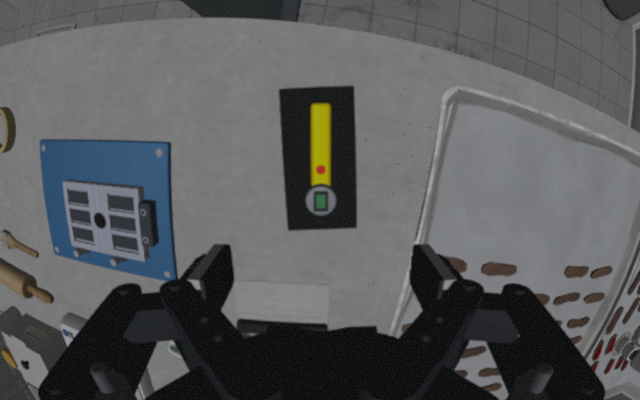

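The wrist view shows the thermometer flat on its mat, head at (321,200), origin about 3 mm from the mat's centre. The plate, at (103,220), is still against the dowels and stop. The gripper is clear, so I hand in.

```bash
python3 -c "
from workcell import env
print(env.hand_in())"
```

```text
the job is handed in; nothing more can be done
None
```

I handed the job in at about 30 s of the 72 s allowed. By my last camera checks everything is in place, but the hand-in itself gave no verdict.

- **Pushing the plate:** I pushed it with the two open fingers, first to the dowels, then to the end stop, then gently to the dowels again. Each time the arm stalled against the stop or dowels, at 12–25 N.
- **Plate at the end:** It measured about (0.600, −0.006) m at yaw 2.4–2.6°, against an expected home of (0.600, −0.0055) m at 2.6°. My measurements are good to about 2 mm, so they can't fully confirm the 2.5 mm limit. The stalls are the stronger evidence that it is home.
- **Holding the thermometer:** I held it level and still for about 2.7 s. Its underside was at z ≈ 0.130 m, about 100 mm above the spot, and the lens was within about 4 mm of the spot sideways.
- **Putting it back:** It lies flat, with its origin about 3 mm from the mat's centre. The gripper is open and well clear.
- **Bystanders:** My moves kept clear of them and I saw none out of place, but I did not measure them again at the end.

**Disagreement with the text:** All three cameras showed the fingertips about 33 mm (shut) to 46 mm (open) behind the reported TCP, where the text puts them 8 mm ahead. I set all working heights from the cameras, and the contacts I felt agreed with them. I viewed 11 pictures, within the limit of 12 but above the planned 8.

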